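Set up the clockmaker's bench to check wheels

ROBOT

A 7-joint arm with a two-finger parallel gripper is mounted at the origin on the work surface. World frame = base frame: x ahead of the robot, y to its left, z up, the work surface at z = 0. Lengths are in m, angles in rad, forces in N, time in s.
With the tool pointing down it reaches from about 0.35 to 0.9 m from the base axis. Payload 8.1 kg.
Tool frame: the origin (TCP) lies midway between the tips of the shut fingers; the grasp point (between the pads) lies 19 mm behind it (ctrl.grip_depth is the distance from the TCP to the grasp point, in m); z points along the fingers, y is the direction in which the jaws open and shut (so a half turn about z gives the same grasp; the last joint's range is limited). The gripper opens to 85 mm and grips with 20 to 120 N. Pads are 22 mm wide; open, the fingers measure 114 mm over their backs; the gripper's body (76 mm by 85 mm) begins 54 mm behind the grasp point. The pads swing forward as they close: fully open they stand 13 mm farther back than shut.
Start: joints at [-1.287, 0.434, 0.025, 1.573, -0.012, 1.134, -0.075], TCP at [0.236, 0.579, 0.231] pointing down, gripper open.
Joint ranges: [-2.62, 2.62], [-0.44, 2.09], [-1.27, 1.32], [0.08, 2.57], [-1.32, 4.46], [0.12, 2], [-2.74, 2.74]. Speed limits (rad/s): [2.22, 2.22, 3.01, 3.01, 3.14, 3.14, 3.14].

INTERFACE

Orientations are given as a unit quaternion [x, y, z, w].
In Python, from rig import monitor, imaging, order, ctrl gives the robot as it stands.
- The arm moves only by the tool apply_moves, never from a script. Its argument "commands" is one flat list of numbers, 7 for each row, row after row: the shift along the tool's x, y, z in m, then the turn, a rotation vector about the tool's x, y, z in degrees, then the opening, from -1 (shut) to 1 (fully open). A call has 1 to 10 rows; each row is the pose to reach, as a shift and turn from the pose measured when the call began, along the tool's axes at that moment; what a row does not reach only later rows make up. A row lasts 1/12 s, in which the tool goes at most 41.7 mm and 7.16 degrees, less where a joint would pass 70% of its speed; a pose out of reach is approached as far as the arm can. A call with a gripper value outside its range is refused whole. The fingers move at their own pace and stop on an object; "newtons" is the grip in N (left out, the last holds). Time passes only in rows, so rows that repeat a pose let the fingers close. It gives the time, the measured TCP pose, the force and the opening at its end, in the units of the state.
- monitor.get_obs(): the state, without advancing time (a new reading comes with each control period).
- imaging.get_image(name): name is "scene" or "side" or "wrist"; returns the picture (480x640x3 uint8, red, green, blue); there is no depth.
- imaging.camera_params(name): a dict with "intrinsics" (3x3 intrinsics, pixels), "D" ([k1, k2, p1, p2, k3] as OpenCV has them; the pictures are not rectified), "rvec" (rotation vector, rad) and "tvec" (3), from world to camera coordinates, as OpenCV has them. Camera axes: x right, y down, z forward; pixel columns grow to the right and rows downward; lengths in m; the calibration is good to about 2 mm. A picture is of the moment at which its call begins: read the wrist's pose just before it. camera_params takes no time and is no camera call; for the wrist camera it gives the pose at the moment of the call.
- order.sign_off(): hands the job in, once; it reports no verdict.
The state is a dict: "clock": time; "joints": joint angles; "dq": joint speeds; "joint_torque": joint torques, N m; "tcp_pos": TCP position; "eef_rot": TCP orientation; "wrist_force": force on the tool from outside, world axes, zero at the start; "wrist_torque": the same for the moment, N m; "gripper_width": finger opening in m.
Only numpy, scipy, OpenCV 4.12 (cv2) and the standard library are available. Lean on these libraries where they do the work, as an engineer would, in place of code of your own. Each camera call takes 0.05 s, during which the arm holds its last target. There are 200 camera calls.

TASK

Zero the comparator and load the clock wheels: draw the steel gap gauge out from under the pile of parts boxes, leaving the pile standing where it is, slide its blade flat along the bed into the grey comparator's slot until the red line is level with the slot's mouth, press the red zero button while it is there, then take the gauge out again and lay it along the middle of the green mat. Also fit every brass wheel, hub up, onto a stage of its own, all three studs through its holes and fully down, and leave the other tools where they are.

Things in the scene. Friction and masses are not known exactly. Their poses are not given: they have to be found in the camera images.
- rack: Two fixed white slippery plastic posts, 10 x 14 x 36 mm high, centres at x -42.5, y +40 and -40 mm, 66 mm clear between them. They hold back the pile of boxes (up to 3 mm play) when the gauge is pulled out between them towards -x. Origin: on the table, mid-pile; x points from the posts to the pile, z up.
- gauge: Gap gauge, 0.2 kg: flat steel blade 140 x 46 x 6 mm (x, y, z); on it at x -62 mm a brass grip block 14 x 30 mm, 30 mm tall (top 36 mm above the underside). Origin: centre of the underside; x towards the tip (x +70). Red line across at x +40. Starts flat on the table between the posts, x as the rack's, front half under the pile, grip outside, about 47 mm from the posts.
- gauge_line (a point): Middle of the red line across the gauge blade, at mid thickness (3 mm above the blade's underside), 30 mm behind the tip. Axes as the gauge.
- gate: Fixed grey comparator. Bed 84 mm wide, 8 mm high, from x -110 to +95 mm. Across it a bridge at x 0 to 80, 45 mm high, with a level slot right through, 58 mm wide, 11 mm high, floor flush with the bed. On the bridge a red zero button at x 24 and, at x 66 to 82, a 52 mm dial up to 116 mm high. Origin: on the table below the middle of the slot's mouth; x points into the slot, z up.
- zero (a joint): The comparator's red zero button, 24 mm across, pressed straight down: 0 out, 0.006 m fully down, which takes 5 N; it springs back.
- zero_top (a point): Centre of the zero button's top face.
- mat: Fixed flat dark green mat, 170 x 84 x 2 mm (x, y, z). Origin: centre of its underside, x along it.
- gate_mouth (a point): Middle of the slot's mouth, 11 mm above the table (3 mm above the bed, where the middle of a blade lying on the bed is). Axes as the gate.
- box0: Closed lilac parts box, 70 x 92 x 26 mm (x, y, z), 0.12 kg, number 1 from the bottom of the pile of three on the gauge. Origin: centre of its underside, z up.
- box1: Closed blue-grey parts box, 70 x 92 x 26 mm (x, y, z), 0.12 kg, number 2 from the bottom of the pile of three on the gauge. Origin: centre of its underside, z up.
- box2: Closed lilac parts box, 70 x 92 x 26 mm (x, y, z), 0.12 kg, number 3 from the bottom of the pile of three on the gauge. Origin: centre of its underside, z up.
- wheel0: Brass clock wheel (may be absent): toothed disc 81 mm across, 8 mm thick, on top a round steel hub to hold it by, 20 mm across, from 8 to 44 mm up. Three through holes 10.5 mm in diameter, centres 26 mm from the axis, at 0, 120 and 240 degrees from its x axis. 0.15 kg. Origin: centre of the disc's underside, z along the hub.
- wheel1: Brass clock wheel (may be absent): toothed disc 81 mm across, 8 mm thick, on top a round steel hub to hold it by, 20 mm across, from 8 to 44 mm up. Three through holes 10.5 mm in diameter, centres 26 mm from the axis, at 0, 120 and 240 degrees from its x axis. 0.15 kg. Origin: centre of the disc's underside, z along the hub.
- wheel2: Brass clock wheel (may be absent): toothed disc 81 mm across, 8 mm thick, on top a round steel hub to hold it by, 20 mm across, from 8 to 44 mm up. Three through holes 10.5 mm in diameter, centres 26 mm from the axis, at 0, 120 and 240 degrees from its x axis. 0.15 kg. Origin: centre of the disc's underside, z along the hub.
- stage0: Round dark steel stage, fixed, 82 mm across, 14 mm high, on top three upright studs, 6 mm in diameter, 16 mm tall (last 4 mm tapered), centres 26 mm from the axis at 0, 120 and 240 degrees from its x axis. Origin: centre of its underside; a wheel fully down has its origin 14 mm above it. Any wheel fits any stage.
- stage1: Round dark steel stage, fixed, 82 mm across, 14 mm high, on top three upright studs, 6 mm in diameter, 16 mm tall (last 4 mm tapered), centres 26 mm from the axis at 0, 120 and 240 degrees from its x axis. Origin: centre of its underside; a wheel fully down has its origin 14 mm above it. Any wheel fits any stage.
- stage2: Round dark steel stage, fixed, 82 mm across, 14 mm high, on top three upright studs, 6 mm in diameter, 16 mm tall (last 4 mm tapered), centres 26 mm from the axis at 0, 120 and 240 degrees from its x axis. Origin: centre of its underside; a wheel fully down has its origin 14 mm above it. Any wheel fits any stage.
- driver: Screwdriver lying on the table; not part of the job, to be left where it is.
- tweezers: Steel tweezers, 110 mm long, lying on the table; not part of the job, to be left where it is.
- loupe: Black eye loupe, 38 mm in diameter, 28 mm high; not part of the job, to be left where it is.
- oiler: Small amber oil jar, 36 mm in diameter, 50 mm high; not part of the job, to be left where it is.
- spool: Small brass spool, 32 mm in diameter, 20 mm high; not part of the job, to be left where it is.
- brush: Brush lying on the table; not part of the job, to be left where it is.
Mind the look-alikes: they are no part of the job. Leave any orange or turquoise look-alike of the box0 alone.

How it is judged:
By the outcome, as a careful person would: the job done as asked, in the order asked, and still so for the second after the job is handed in, with the robot touching nothing.
Of wheel0, wheel1, wheel2 only 2 to 3 are there at a start; the rules pass over those that are not, and their reading is None.
At some moment in a run one of wheel0, wheel1, wheel2 may be knocked a few centimetres aside while the robot is not near it.
Once in a run the grip may slacken for a moment while it holds something.
It also fails if it takes over 200 s, if anything falls off the work surface, if the arm or the gripper's body presses on something with over 40 N, if the wrist force passes 120 N, or if a joint passes its speed limit or range.

## Working session

There is one attempt and no reset: what is moved stays moved. The work goes in short steps, Python scripts to look and compute and a tool call to move; the robot and the scene stay as the last step left them, time stands still between calls to the robot, and variables do not carry over. Pictures are saved under pics/ and viewed, on a budget of 14 in all, crops included, one or two more only if the job needs it, and the job is handed in when it is done.

Besides the shell and the picture viewer there is one more tool, called after "Request:" as a command line: name --argument value ..., lists and objects as JSON in quotes. apply_moves: Moves the arm, as the interface text tells. Its arguments: {"type":"object","properties":{"commands":{"type":"array"},"newtons":{"type":"number"}},"required":["commands"]}

```bash
ls; mkdir -p pics; cat > h.py <<'E'
import numpy as np, cv2
from scipy.spatial.transform import Rotation as R
from rig import monitor, imaging, order, ctrl
def cam(n):
    p=imaging.camera_params(n); return [np.array(p[k],float) for k in("intrinsics","D","rvec","tvec")]
def ray(n,uv,z,p=None):
    K,D,r,t=p or cam(n); uv=np.array(uv,float).reshape(-1,1,2)
    d=cv2.undistortPoints(uv,K,D).reshape(-1,2); M=cv2.Rodrigues(r)[0]
    d=np.c_[d,np.ones(len(d))]@M; c=-M.T@t.ravel()
    s=(np.broadcast_to(z,len(d))-c[2])/d[:,2]; return c+d*s[:,None]
def proj(n,X,p=None):
    K,D,r,t=p or cam(n); return cv2.projectPoints(np.array(X,float).reshape(-1,1,3),r,t,K,D)[0].reshape(-1,2)
def snap(n,f):
    im=imaging.get_image(n)[:,:,::-1].copy(); cv2.imwrite(f,im); return im
def tool(X,yaw=None):
    "shift in tool axes from current pose to world X"
    o=monitor.get_obs(); r=R.from_quat(o["eef_rot"]); return r.inv().apply(np.array(X)-o["tcp_pos"])
E
python3 - <<'E'
from h import *
np.set_printoptions(precision=4,suppress=True)
snap("scene","pics/s0.png");snap("side","pics/d0.png");snap("wrist","pics/w0.png")
for n in("scene","side","wrist"):
    K,D,r,t=cam(n);M=cv2.Rodrigues(r)[0];print(n,K[0,0],D,-M.T@t.ravel(),M[2])
o=monitor.get_obs();print(o, R.from_quat(o["eef_rot"]).as_matrix(), ctrl.grip_depth)
E
```

```text
pics
scene 481.8772410384824 [-0.0197  0.      0.      0.      0.    ] [ 1.2951 -0.0192  0.8152] [-0.7181  0.0958 -0.6893]
side 449.5242797627146 [-0.0753  0.      0.      0.      0.    ] [ 0.2824 -0.5798  0.8476] [ 0.2574  0.6127 -0.7472]
wrist 349.6246434882484 [0.0079 0.     0.     0.     0.    ] [0.1632 0.6069 0.3727] [ 0.2774 -0.1137 -0.954 ]
{'clock': 0.15, 'joints': array([-1.2866,  0.4351,  0.025 ,  1.5738, -0.0116,  1.134 , -0.0751]), 'dq': array([-0.0002, -0.0022,  0.0015, -0.0019,  0.0008,  0.0001,  0.0004]), 'joint_torque': array([  0.0033, -67.0879,   1.027 , -31.6444,   0.0158,   0.009 ,
        -0.    ]), 'tcp_pos': array([0.2357, 0.5785, 0.2307]), 'eef_rot': array([ 0.1922,  0.9813, -0.0006, -0.0001]), 'wrist_force': array([ 0.1386, -0.3489,  0.2872]), 'wrist_torque': array([-0.018 , -0.0255, -0.0179]), 'gripper_width': 0.08553072813823387} [[-0.9261  0.3773 -0.0003]
 [ 0.3773  0.9261 -0.0011]
 [-0.0001 -0.0012 -1.    ]] 0.0187
```

View pics/s0.png

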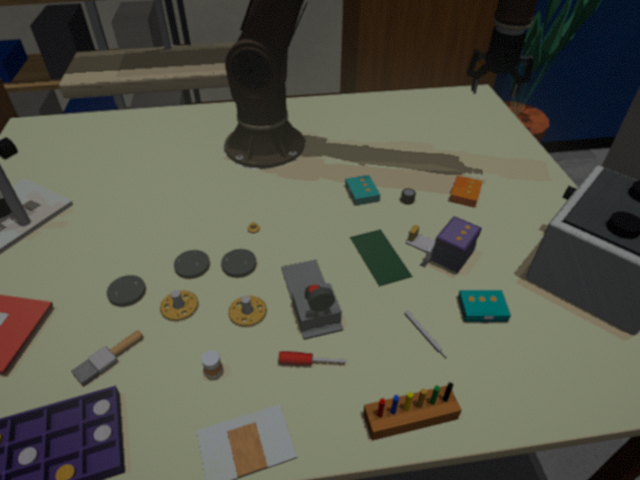

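View pics/d0.png

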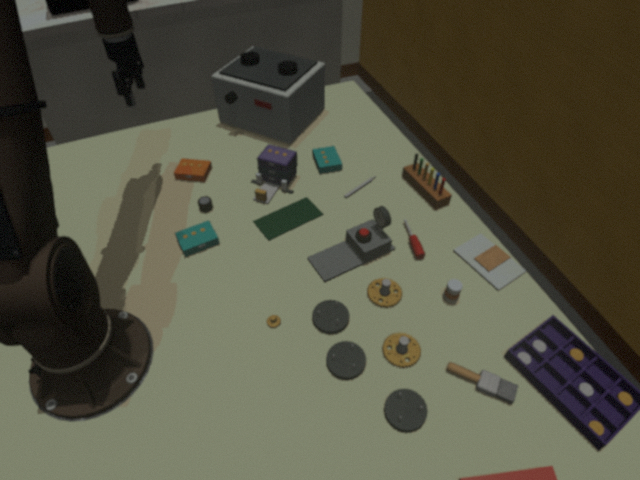

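The scene shows stages at about (126,290), (192,264) and (238,262) and two wheels at (179,304) and (248,310). The gate is near (312,298), the mat near (380,257). The lilac/blue-grey pile is near (456,244) with its gauge grip at (413,232). The turquoise and orange boxes at (362,189), (466,190) and (484,305) are look-alikes. Next I enlarge a crop to get exact pixels.

```bash
python3 - <<'E'
import cv2,numpy as np
s=cv2.imread("pics/s0.png");
a=cv2.resize(s[210:285,340:500],None,fx=5,fy=5,interpolation=cv2.INTER_CUBIC)[:300*2]
b=cv2.resize(s[240:340,90:350],None,fx=3.07,fy=3.07,interpolation=cv2.INTER_CUBIC)
b=cv2.resize(b,(800,225*800//600+8))
a=cv2.resize(s[215:275,340:500],(800,300),interpolation=cv2.INTER_CUBIC)
b=cv2.resize(s[242:342,80:350],(800,296),interpolation=cv2.INTER_CUBIC)
o=np.vstack([a,b]); o=np.clip(o.astype(float)*1.5,0,255).astype('uint8')
cv2.imwrite("pics/c1.png",o)
E
```

```text
(no output)
```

View pics/c1.png

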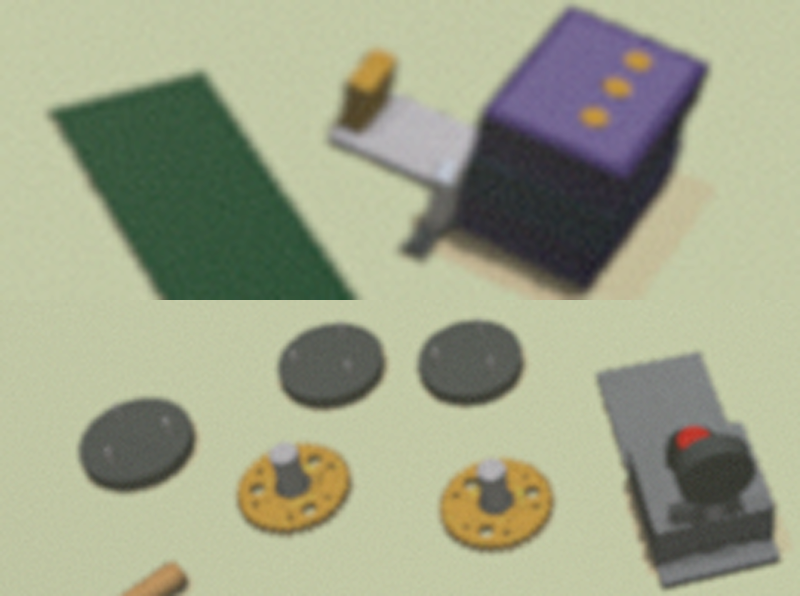

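```bash
python3 - <<'E'
from h import *
np.set_printoptions(precision=4,suppress=True)
A=lambda l:[(340+u/5,215+v/5) for u,v in l]
B=lambda l:[(80+u/2.963,242+(v-300)/2.963) for u,v in l]
P=lambda n,uv,z:print(n,ray("scene",uv,z).round(4).tolist())
P("piletop",A([(573,8),(708,66),(630,176),(487,110)]),.084)
P("grip",A([(377,62)]),.036)
P("bladecorner",A([(330,140)]),.006)
P("mat",A([(50,112),(203,72)])+[(379,283),(410,273)],.002)
P("bed",B([(598,375),(700,353),(665,587),(778,560)]),.008)
P("button",B([(691,436)]),.051)
P("stages",B([(137,440),(331,360),(471,359)]),.014)
P("hubs",B([(284,452),(490,470)]),.044)
P("spool etc",[(253,228),(408,195),(211,357)],.02)
K,D,r,t=cam("wrist");M=cv2.Rodrigues(r)[0]
o=monitor.get_obs();Rt=R.from_quat(o["eef_rot"]).as_matrix()
print("cam in tool",Rt.T@(-M.T@t.ravel()-o["tcp_pos"]),"\n",Rt.T@M.T)
E
```

```text
piletop [[0.4998, 0.4143, 0.084], [0.547, 0.461, 0.084], [0.6097, 0.4005, 0.084], [0.5609, 0.3526, 0.084]]
grip [[0.4726, 0.3352, 0.036]]
bladecorner [[0.4924, 0.3102, 0.006]]
mat [[0.4496, 0.1807, 0.002], [0.4316, 0.2622, 0.002], [0.6053, 0.2169, 0.002], [0.5857, 0.294, 0.002]]
bed [[0.5323, 0.0054, 0.008], [0.52, 0.087, 0.008], [0.7346, 0.0331, 0.008], [0.7234, 0.1126, 0.008]]
button [[0.6409, 0.0638, 0.051]]
stages [[0.5559, -0.3385, 0.014], [0.4928, -0.1996, 0.014], [0.5071, -0.0913, 0.014]]
hubs [[0.6095, -0.2216, 0.044], [0.6461, -0.078, 0.044]]
spool etc [[0.4013, -0.0537, 0.02], [0.3284, 0.3598, 0.02], [0.7593, -0.1499, 0.02]]
cam in tool [ 0.0778 -0.0012 -0.142 ] 
 [[-0.0015 -0.954  -0.2997]
 [ 1.     -0.0017  0.0005]
 [-0.001  -0.2997  0.954 ]]
```

```bash
cat >> h.py <<'E'
def go(x,y,z,h):
    "tool shift (mm) and turn (deg) to reach TCP x,y,z pointing down with jaw axis heading h deg"
    o=monitor.get_obs(); r=R.from_quat(o["eef_rot"]); a=np.deg2rad(h); c,s=np.cos(a),np.sin(a)
    T=R.from_matrix(np.array([[-s,c,0],[c,s,0],[0,0,-1]]))
    print("shift mm",(r.inv().apply(np.array([x,y,z])-o["tcp_pos"])*1e3).round(1),"turn",np.rad2deg((r.inv()*T).as_rotvec()).round(2))
def st():
    o=monitor.get_obs(); m=R.from_quat(o["eef_rot"]).as_matrix()
    print("t",round(o["clock"],2),"tcp",o["tcp_pos"].round(4),"head",np.rad2deg(np.arctan2(m[1,1],m[0,1])).round(2),"w",round(o["gripper_width"],4),"F",o["wrist_force"].round(1))
E
python3 -c "
from h import *
go(.473,.335,.2,44)"
```

```text
shift mm [-311.7 -135.9   30.9] turn [-6.000e-02  2.000e-02  2.383e+01]
```

Request:
apply_moves --commands '[-0.312,-0.136,0.031,0,0,23.8,0,-0.312,-0.136,0.031,0,0,23.8,0,-0.312,-0.136,0.031,0,0,23.8,0,-0.312,-0.136,0.031,0,0,23.8,0,-0.312,-0.136,0.031,0,0,23.8,0,-0.312,-0.136,0.031,0,0,23.8,0,-0.312,-0.136,0.031,0,0,23.8,0,-0.312,-0.136,0.031,0,0,23.8,0,-0.312,-0.136,0.031,0,0,23.8,0,-0.312,-0.136,0.031,0,0,23.8,0]'

```text
clock: 0.98
tcp_pos: [0.4763, 0.3303, 0.1995]
eef_rot: [0.394, 0.919, -0.001, 0.001]
wrist_force: [-0.5, 0.5, -0.1]
gripper_width: 0.0427
```

```bash
python3 - <<'E'
from h import *
st();im=snap("wrist","pics/w1.png")
import pickle; pickle.dump(cam("wrist"),open("w1.pkl","wb"));st()
E
```

```text
t 0.98 tcp [0.4763 0.3303 0.1995] head 43.61 w 0.0427 F [-0.5  0.5 -0.1]
t 1.03 tcp [0.4744 0.3329 0.1996] head 43.81 w 0.0425 F [-0.7  0.1  0.3]
```

View pics/w1.png

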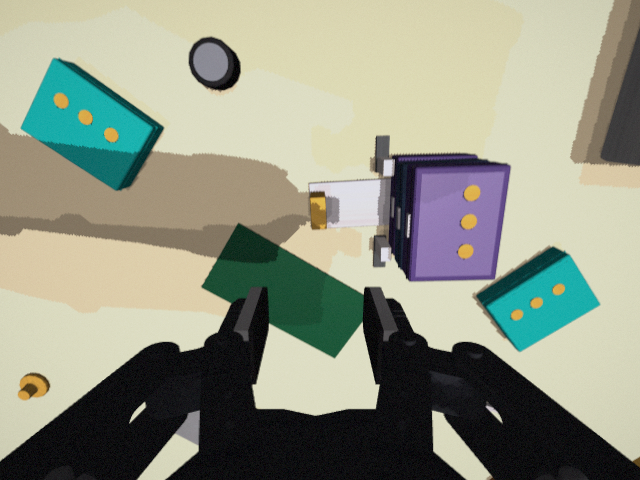

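Wrist view: gauge grip at (318,210), blade running right to posts at (383,150) and (381,250), lilac pile at (455,220); turquoise look-alikes at (92,123) and (540,300), loupe (214,62), spool (33,385). Let me take a settled picture and an enlarged crop.

```bash
python3 - <<'E'
from h import *
import pickle
p=cam("wrist");im=snap("wrist","pics/w2.png");pickle.dump(p,open("w2.pkl","wb"));st()
c=cv2.resize(im[130:280,295:515],None,fx=3.6,fy=3.6,interpolation=cv2.INTER_CUBIC);cv2.imwrite("pics/w2c.png",c)
E
```

```text
t 1.08 tcp [0.4732 0.3346 0.1997] head 43.97 w 0.0427 F [-0.3  0.   0.5]
```

View pics/w2c.png

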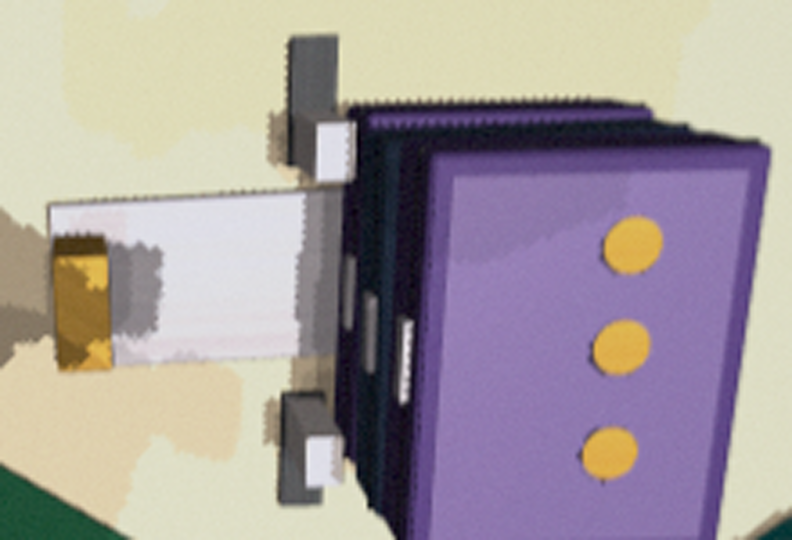

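```bash
python3 - <<'E'
from h import *
import pickle
p=pickle.load(open("w2.pkl","rb"))
C=lambda l:[(295+u/3.6-.36,130+v/3.6-.36) for u,v in l]
g=ray("",C([(55,253),(110,253),(112,371),(60,371)]),.036,p);print(g.round(4),g.mean(0))
e=ray("",C([(50,204),(303,192)]),.006,p);print(e, np.rad2deg(np.arctan2(*(e[1]-e[0])[[1,0]])))
q=ray("",C([(335,152),(323,462)]),.036,p);print(q,np.rad2deg(np.arctan2(*(q[0]-q[1])[[1,0]]))-90,q.mean(0),np.linalg.norm(q[0]-q[1]))
f=ray("",C([(55,253),(60,371)]),.036,p);print(np.rad2deg(np.arctan2(*(f[0]-f[1])[[1,0]]))-90)
E
```

```text
[[0.4595 0.3389 0.036 ]
 [0.4693 0.3483 0.036 ]
 [0.4909 0.3268 0.036 ]
 [0.4814 0.3177 0.036 ]] [0.4752916  0.33290708 0.036     ]
[[0.45331302 0.34279923 0.006     ]
 [0.49984401 0.39173997 0.006     ]] 46.44587040627033
[[0.49123491 0.40329515 0.036     ]
 [0.54765947 0.34696819 0.036     ]] 45.04959837218664 [0.51944719 0.37513167 0.036     ] 0.07972739655140677
45.83689939524092
```

```bash
python3 -c "
from h import *
st();go(.4753,.3329,.010,45.4)"
```

```text
t 1.08 tcp [0.4732 0.3346 0.1997] head 43.97 w 0.0427 F [-0.3  0.   0.5]
shift mm [ -2.6   0.6 189.7] turn [-0.09  0.01 -1.43]
```

Request:
apply_moves --commands '[-0.0026,0.0006,0.1,0,0,-1.4,0,-0.0026,0.0006,0.1,0,0,-1.4,0,-0.0026,0.0006,0.14,0,0,-1.4,0,-0.0026,0.0006,0.17,0,0,-1.4,0,-0.0026,0.0006,0.1895,0,0,-1.4,0,-0.0026,0.0006,0.1895,0,0,-1.4,0,-0.0026,0.0006,0.1895,0,0,-1.4,-1,-0.0026,0.0006,0.1895,0,0,-1.4,-1,-0.0026,0.0006,0.1895,0,0,-1.4,-1,-0.0026,0.0006,0.1895,0,0,-1.4,-1]' --newtons 60

```text
clock: 1.92
tcp_pos: [0.475, 0.334, 0.0109]
eef_rot: [0.379, 0.925, -0.0, -0.0]
wrist_force: [0.3, 1.5, -3.2]
gripper_width: 0.0129
```

```bash
python3 -c "
from h import *
st()"
```

```text
t 1.92 tcp [0.475  0.334  0.0109] head 45.45 w 0.0129 F [ 0.3  1.5 -3.2]
```

Request:
apply_moves --commands '[0,-0.004,0,0,0,0,-1,0,-0.01,0,0,0,0,-1,0,-0.017,0,0,0,0,-1,0,-0.024,0,0,0,0,-1,0,-0.031,0,0,0,0,-1,0,-0.038,0,0,0,0,-1,0,-0.045,0,0,0,0,-1,0,-0.052,0,0,0,0,-1,0,-0.058,0,0,0,0,-1,0,-0.06,0,0,0,0,-1]'

```text
clock: 2.75
tcp_pos: [0.4319, 0.2901, 0.0109]
eef_rot: [0.379, 0.925, -0.001, -0.0]
wrist_force: [0.5, 0.4, -1.7]
gripper_width: 0.0126
```

```bash
python3 - <<'E'
from h import *
import pickle
st();p=cam("wrist");im=snap("wrist","pics/w3.png");pickle.dump(p,open("w3.pkl","wb"));st()
E
```

```text
t 2.75 tcp [0.4319 0.2901 0.0109] head 45.42 w 0.0126 F [ 0.5  0.4 -1.7]
t 2.8 tcp [0.4318 0.2901 0.0109] head 45.43 w 0.013 F [-0.7 -1.4 -1.4]
```

View pics/w3.png

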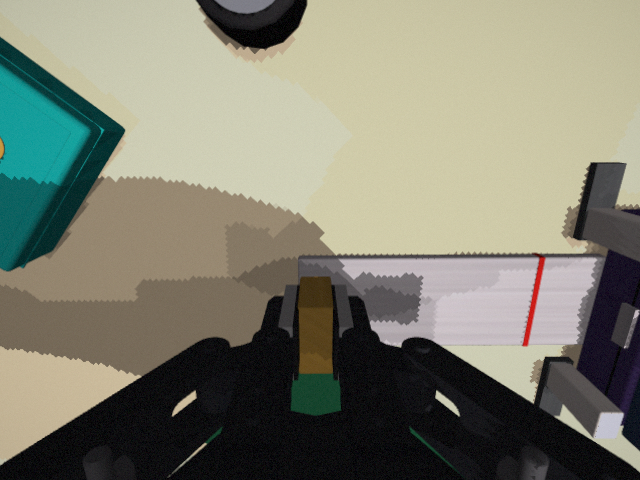

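Blade follows the grip; the red line is at (542,257)–(527,345), and the tip is just leaving the pile. I pull on, sidestep clear of the mat corner, then lift.

Request:
apply_moves --commands '[0,-0.006,0,0,0,0,-1,0.003,-0.012,0,0,0,0,-1,0.006,-0.018,0,0,0,0,-1,0.008,-0.026,0,0,0,0,-1,0.008,-0.033,-0.002,0,0,0,-1,0.008,-0.036,-0.008,0,0,0,-1,0.008,-0.036,-0.018,0,0,0,-1,0.008,-0.036,-0.02,0,0,0,-1,0.008,-0.036,-0.02,0,0,0,-1]'

```text
clock: 3.55
tcp_pos: [0.4018, 0.2707, 0.0321]
eef_rot: [0.379, 0.925, 0.0, -0.0]
wrist_force: [0.1, 0.9, -1.7]
gripper_width: 0.0135
```

```bash
python3 - <<'E'
from h import *
import pickle
st();
# gauge pose in the tool at w3
p=pickle.load(open("w3.pkl","rb"))
a=ray("",[(542,257),(527,345)],.006,p);m=a.mean(0);d=a[0]-a[1]
print("line",m,np.linalg.norm(d),"yaw",np.rad2deg(np.arctan2(d[1],d[0]))-90)
e=ray("",[(300,257),(600,256)],.006,p);d=e[1]-e[0];print("edge yaw",np.rad2deg(np.arctan2(d[1],d[0])))
c=np.deg2rad(45.43);T=np.array([.4318,.2901]);
dd=m[:2]-T;print("line rel tool: along y",dd@[np.cos(c),np.sin(c)],"tool x",dd@[-np.sin(c),np.cos(c)])
# gate
h=np.deg2rad(7.5);b=np.array([[0.5323,0.0054],[0.52,0.087],[0.7346,0.0331],[0.7234,0.1126]])
M=b.mean(0);print("gate mouth",M+.0075*np.array([np.cos(h),np.sin(h)]))
print("pile check");snap("scene","pics/s1.png")
# view gate from 
go(.47,.045,.06,7.5)
E
```

```text
t 3.55 tcp [0.4018 0.2707 0.0321] head 45.42 w 0.0135 F [ 0.1  0.9 -1.7]
line [0.50370954 0.36059811 0.006     ] 0.04568002602510061 yaw 47.2156869777603
edge yaw 45.58689433450667
line rel tool: along y 0.10068708815164057 tool x -0.0017537187418496802
gate mouth [0.63501084 0.06050395]
pile check
shift mm [-207.  -112.7  -28.4] turn [-1.000e-02 -2.000e-02  3.792e+01]
```

Request:
apply_moves --commands '[-0.02,-0.02,-0.02,0,0,6,-1,-0.05,-0.04,-0.025,0,0,12,-1,-0.08,-0.06,-0.028,0,0,18,-1,-0.11,-0.08,-0.028,0,0,24,-1,-0.14,-0.09,-0.028,0,0,30,-1,-0.17,-0.1,-0.028,0,0,36,-1,-0.2,-0.11,-0.028,0,0,37.9,-1,-0.207,-0.1127,-0.028,0,0,37.9,-1,-0.207,-0.1127,-0.028,0,0,37.9,-1,-0.207,-0.1127,-0.028,0,0,37.9,-1]'

```text
clock: 4.43
tcp_pos: [0.4699, 0.0451, 0.0593]
eef_rot: [0.659, 0.752, -0.0, -0.0]
wrist_force: [-0.7, 1.0, -2.3]
gripper_width: 0.0128
```

```bash
python3 - <<'E'
from h import *
import pickle
st();p=cam("wrist");im=snap("wrist","pics/w4.png");pickle.dump(p,open("w4.pkl","wb"));st()
E
```

```text
t 4.43 tcp [0.4699 0.0451 0.0593] head 7.5 w 0.0128 F [-0.7  1.  -2.3]
t 4.48 tcp [0.4695 0.046  0.0593] head 7.59 w 0.013 F [ 0.5  0.3 -3.3]
```

View pics/w4.png

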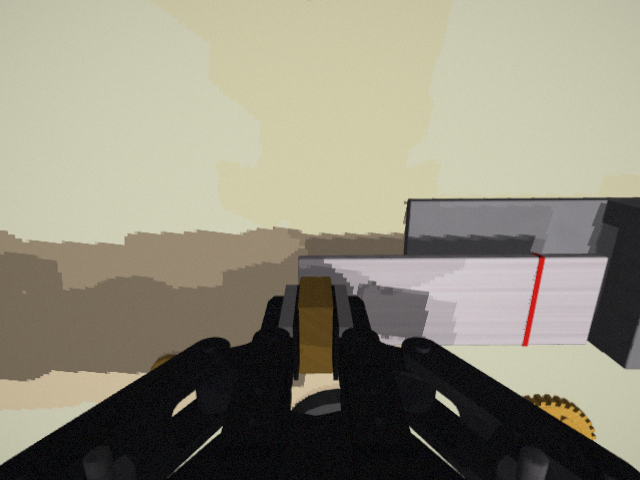

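The red line is intact in the grip, the bed's left edge runs (409,199)–(606,199), and the bridge face meets the bed at about (606,200). Working out the gate frame from these.

```bash
python3 - <<'E'
from h import *
import pickle
p=pickle.load(open("w4.pkl","rb"))
e=ray("",[(409,199),(606,199.5)],.008,p);d=e[1]-e[0];y=np.arctan2(d[1],d[0]);print(e,"len",np.linalg.norm(d),"yaw",np.rad2deg(y))
y=np.deg2rad(7.6);ux=np.array([np.cos(y),np.sin(y)]);uy=np.array([-ux[1],ux[0]])
print("mouth from front corner",e[1,:2]-.042*uy,"from rear",e[0,:2]+.11*ux-.042*uy)
g=ray("",[(542,257),(525,345)],.0553,p);m=g.mean(0)[:2];T=np.array([.4697,.0455]);h=np.deg2rad(7.53)
dd=m-T;print("line rel tool y",dd@[np.cos(h),np.sin(h)],"x",dd@[-np.sin(h),np.cos(h)],np.linalg.norm(g[0]-g[1]))
for yaw in (7.6,):
  mouth=np.array([.6345,.0600]);tip=mouth-.045*ux   # line at -45 -> tip at -15
  t=tip-.1015*ux+.001*uy
  print("target",t);go(t[0],t[1],.03,7.5)
E
```

```text
[[0.51550065 0.08871176 0.008     ]
 [0.62415705 0.10249557 0.008     ]] len 0.1095271918113354 yaw 7.22974552084781
mouth from front corner [0.62971182 0.06086451] from rear [0.63008913 0.06162891]
line rel tool y 0.09952699942711346 x -0.0025752196264693574 0.04537203407323955
target [0.48915467 0.04161565]
shift mm [-6.9 18.9 29.3] turn [-0.06 -0.04  0.09]
```

```bash
python3 -c "
from h import *
go(.487,.044,.0195,7.3)"
```

```text
shift mm [-4.3 17.1 39.8] turn [-0.06 -0.04  0.29]
```

Request:
apply_moves --commands '[-0.0043,0.017,0.01,0,0,0.3,-1,-0.0043,0.017,0.022,0,0,0.3,-1,-0.0043,0.017,0.032,0,0,0.3,-1,-0.0043,0.017,0.038,0,0,0.3,-1,-0.0043,0.017,0.04,0,0,0.3,-1,-0.0043,0.017,0.04,0,0,0.3,-1,-0.0043,0.017,0.04,0,0,0.3,-1]'

```text
clock: 5.07
tcp_pos: [0.4862, 0.0446, 0.0193]
eef_rot: [0.66, 0.751, -0.0, -0.001]
wrist_force: [0.8, -0.3, -2.3]
gripper_width: 0.0129
```

```bash
python3 - <<'E'
from h import *
import pickle
st();p=cam("wrist");im=snap("wrist","pics/w5.png");pickle.dump(p,open("w5.pkl","wb"));st()
s=snap("scene","pics/s2.png")
a=cv2.resize(im[150:400,390:640],(500,500),interpolation=cv2.INTER_CUBIC)
b=cv2.resize(s[250:340,275:350],None,fx=5,fy=5,interpolation=cv2.INTER_CUBIC)[:450,:300]
cv2.imwrite("pics/c5.png",np.hstack([a,cv2.resize(b,(300,500))]))
E
```

```text
t 5.07 tcp [0.4862 0.0446 0.0193] head 7.35 w 0.0129 F [ 0.8 -0.3 -2.3]
t 5.12 tcp [0.4864 0.0444 0.0193] head 7.34 w 0.0126 F [ 0.1  0.2 -2. ]
```

View pics/c5.png

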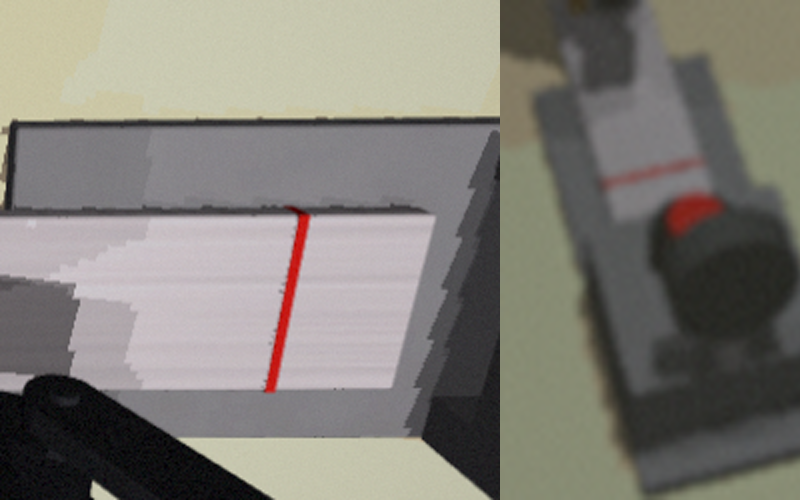

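```bash
python3 - <<'E'
from h import *
import pickle
p=pickle.load(open("w5.pkl","rb"))
C=lambda l:[(390+u/2-.25,150+v/2-.25) for u,v in l]
T=np.array([.4863,.0445]);h=np.deg2rad(7.35)
def rel(l,z):
    d=ray("",C(l),z,p)[:,:2]-T;return np.c_[d@[np.cos(h),np.sin(h)],d@[-np.sin(h),np.cos(h)]].round(4)
print("bedL",rel([(20,122),(480,119)],.008).tolist())
print("bedR+bridge corner",rel([(250,438),(421,437)],.008).tolist())
print("rear corner",rel([(16,122)],.008).tolist())
print("line",rel([(305,214),(270,389)],.0142).tolist())
print("tip",rel([(434,214),(391,388)],.0142).tolist(), "edges",rel([(100,214),(160,389)],.0142).tolist())
E
```

```text
bedL [[0.0363, 0.0402], [0.1383, 0.0407]]
bedR+bridge corner [[0.1016, -0.0439], [0.1453, -0.0433]]
rear corner [[0.0354, 0.0402]]
line [[0.0998, 0.0205], [0.1, -0.0249]]
tip [[0.1283, 0.0205], [0.1289, -0.0245]] edges [[0.0542, 0.0205], [0.0734, -0.025]]
```

Request:
apply_moves --commands '[0,0.003,0.0005,0,0,-0.3,-1,0,0.009,0.0005,0,0,-0.3,-1,0.0003,0.016,0.0005,0,0,-0.3,-1,0.0003,0.023,0.0005,0,0,-0.3,-1,0.0003,0.03,0.0005,0,0,-0.3,-1,0.0003,0.037,0.0005,0,0,-0.3,-1,0.0003,0.042,0.0005,0,0,-0.3,-1,0.0003,0.0453,0.0005,0,0,-0.3,-1,0.0003,0.0453,0.0005,0,0,-0.3,-1,0.0003,0.0453,0.0005,0,0,-0.3,-1]'

```text
clock: 6.0
tcp_pos: [0.5319, 0.0503, 0.0188]
eef_rot: [0.659, 0.753, 0.0, -0.0]
wrist_force: [1.2, -0.0, -1.8]
gripper_width: 0.0126
```

```bash
python3 - <<'E'
from h import *
import pickle
st();p=cam("wrist");im=snap("wrist","pics/w6.png");pickle.dump(p,open("w6.pkl","wb"));st()
a=cv2.resize(im[150:400,440:640],(800,1000),interpolation=cv2.INTER_CUBIC)
cv2.imwrite("pics/c6.png",a[100:700])
E
```

```text
t 6.0 tcp [0.5319 0.0503 0.0188] head 7.62 w 0.0126 F [ 1.2 -0.  -1.8]
t 6.05 tcp [0.5318 0.0503 0.0189] head 7.62 w 0.013 F [ 0.5  0.6 -1.4]
```

View pics/c6.png

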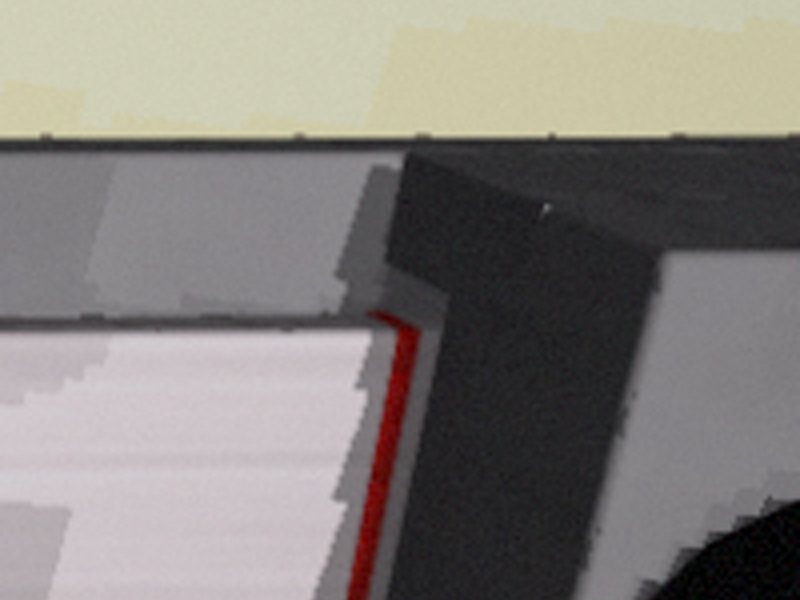

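The red line sits just at the bridge face: pillar base edge (407,155)–(387,262), line (410,330)–(358,600) in the crop. Computing the residual.

```bash
python3 - <<'E'
from h import *
import pickle
p=pickle.load(open("w6.pkl","rb"))
C=lambda l:[(440+u/4-.4,150+(v+100)/4-.4) for u,v in l]
T=np.array([.5318,.0503]);h=np.deg2rad(7.6)
def rel(l,z):
    d=ray("",C(l),z,p)[:,:2]-T;return np.c_[d@[np.cos(h),np.sin(h)],d@[-np.sin(h),np.cos(h)]].round(4).tolist()
print("pillar",rel([(407,155),(387,262)],.008))
print("line",rel([(410,335),(358,598)],.014))
print("line bottom/top at side",rel([(372,313)],.008),rel([(405,330)],.014))
print("roof edges: slot top",rel([(445,300),(388,598)],.019), "bridge top",rel([(658,255),(583,590)],.045))
st()
g=np.array([.5318,.0503])+.102*np.array([np.cos(h),np.sin(h)]);print("mouth",g)
E
```

```text
pillar [[0.0998, 0.0389], [0.0999, 0.0263]]
line [[0.1001, 0.0197], [0.1004, -0.0138]]
line bottom/top at side [[0.0994, 0.0201]] [[0.0995, 0.0203]]
roof edges: slot top [[0.0996, 0.0256], [0.1003, -0.0107]] bridge top [[0.0986, 0.039], [0.0997, 0.0061]]
t 6.05 tcp [0.5318 0.0503 0.0189] head 7.62 w 0.013 F [ 0.5  0.6 -1.4]
mouth [0.63290399 0.06379015]
```

Request:
apply_moves --commands '[0,0,0,0,0,0,-0.2,0,0,0,0,0,0,-0.2,0,0,0,0,0,0,-0.2,0,0,-0.03,0,0,0,-0.2,0,0,-0.07,0,0,0,-1,-0.001,0.03,-0.08,0,0,0,-1,-0.001,0.07,-0.08,0,0,0,-1,-0.001,0.11,-0.08,0,0,0,-1,-0.001,0.126,-0.06,0,0,0,-1,-0.001,0.126,-0.05,0,0,0,-1]'

```text
clock: 6.88
tcp_pos: [0.6604, 0.0669, 0.0678]
eef_rot: [0.658, 0.753, 0.001, 0.001]
wrist_force: [-1.2, 0.0, 0.6]
gripper_width: 0.0003
```

```bash
python3 - <<'E'
from h import *
st()
s=snap("scene","pics/s3.png"); d=snap("side","pics/d3.png")
a=cv2.resize(d[190:300,300:420],(400,367),interpolation=cv2.INTER_CUBIC)
b=cv2.resize(s[240:350,275:395],(400,367),interpolation=cv2.INTER_CUBIC)
cv2.imwrite("pics/c7.png",np.clip(1.5*np.hstack([a,b]),0,255).astype('uint8'))
E
```

```text
t 6.88 tcp [0.6604 0.0669 0.0678] head 7.68 w 0.0003 F [-1.2  0.   0.6]
```

View pics/c7.png

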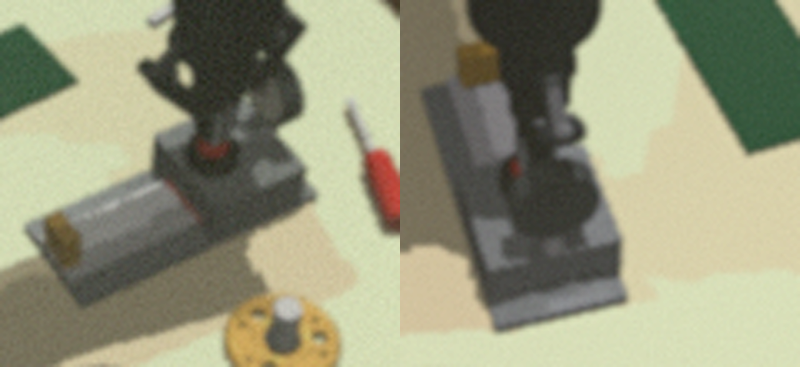

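The gauge lies in the slot with the line at the mouth (side crop (180,195)). The fingertips are above the red button (side crop (213,148)). Pressing.

Request:
apply_moves --commands '[-0.001,-0.002,0.003,0,0,0,-1,-0.001,-0.002,0.006,0,0,0,-1,-0.001,-0.002,0.009,0,0,0,-1,-0.001,-0.002,0.011,0,0,0,-1,-0.001,-0.002,0.012,0,0,0,-1,-0.001,-0.002,0.012,0,0,0,-1]'

```text
clock: 7.48
tcp_pos: [0.6539, 0.0645, 0.0604]
eef_rot: [0.659, 0.752, 0.0, -0.001]
wrist_force: [-16.0, 0.2, 46.6]
gripper_width: 0.0001
```

Contact force 46 N with the button bottomed out at z 0.060; backing straight off.

Request:
apply_moves --commands '[0,0,-0.004,0,0,0,-1,0,0,-0.01,0,0,0,-1,0,0,-0.025,0,0,0,-1,0,0,-0.04,0,0,0,-1,0,0,-0.04,0,0,0,-1]'

```text
clock: 7.9
tcp_pos: [0.6548, 0.0641, 0.1034]
eef_rot: [0.659, 0.752, 0.002, -0.0]
wrist_force: [0.5, 0.1, 0.3]
gripper_width: -0.0002
```

```bash
python3 - <<'E'
from h import *
import pickle
st(); p=cam("wrist");w=snap("wrist","pics/w8.png");pickle.dump(p,open("w8.pkl","wb"))
d=snap("side","pics/d8.png")
a=cv2.resize(d[190:300,300:420],(400,367),interpolation=cv2.INTER_CUBIC)
cv2.imwrite("pics/c8.png",np.hstack([np.clip(1.5*a,0,255).astype('uint8'),cv2.resize(w,(400,300))[0:300].repeat(1,0) if 0 else np.vstack([cv2.resize(w,(400,300)),np.zeros((67,400,3),np.uint8)])]))
go(.5318,.0503,.10,7.62)
E
```

```text
t 7.9 tcp [0.6548 0.0641 0.1034] head 7.57 w -0.0002 F [0.5 0.1 0.3]
shift mm [   2.2 -122.6    0.8] turn [-0.03 -0.14 -0.04]
```

View pics/c8.png

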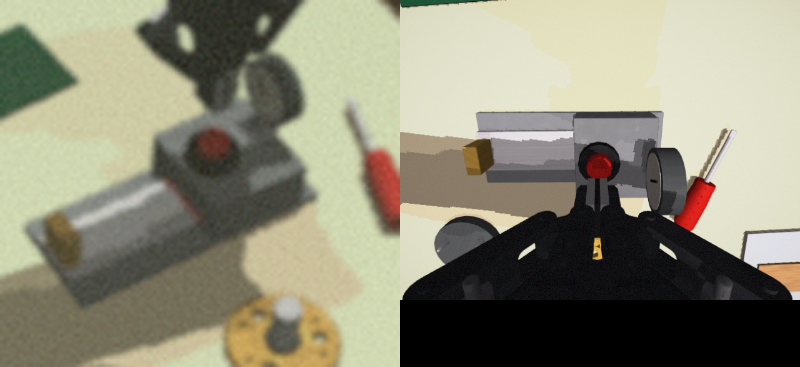

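```bash
python3 - <<'E'
from h import *
import pickle
from scipy.optimize import least_squares
pw=pickle.load(open("w8.pkl","rb"));ps=cam("side")
def blob(f,x0,x1,y0,y1):
    im=cv2.imread(f).astype(int);m=((im[...,2]>90)&(im[...,1]<.5*im[...,2])&(im[...,0]<.5*im[...,2])).astype(np.uint8)
    k=np.zeros_like(m);k[y0:y1,x0:x1]=1;ys,xs=np.nonzero(m*k);return [xs.mean(),ys.mean(),len(xs),xs.min(),xs.max(),ys.min(),ys.max()]
a=blob("pics/w8.png",290,350,230,300);b=blob("pics/d8.png",345,385,220,245);print(a,b)
f=lambda X:np.r_[proj("",X,pw)[0]-a[:2],proj("",X,ps)[0]-b[:2]]
s=least_squares(f,[.657,.065,.06]);print(s.x,s.fun)
for z in(.055,.06,.066):print(z,ray("",[a[:2]],z,pw))
E
```

```text
<stdin>:7: RuntimeWarning: Mean of empty slice.
  ret = ret.dtype.type(ret / rcount)
Traceback (most recent call last):
ValueError: zero-size array to reduction operation minimum which has no identity
```

```bash
python3 - <<'E'
from h import *
import pickle
from scipy.optimize import least_squares
pw=pickle.load(open("w8.pkl","rb"));ps=cam("side")
im=cv2.imread("pics/w8.png").astype(int)[230:300,290:350];m=(im[...,2]>80)&(im[...,1]<.5*im[...,2])
ys,xs=np.nonzero(m);a=[xs.mean()+290,ys.mean()+230];print(a,len(xs),xs.min()+290,xs.max()+290,ys.min()+230,ys.max()+230)
b=[363.9,232.9]
f=lambda X:np.r_[proj("",X,pw)[0]-a,proj("",X,ps)[0]-b]
s=least_squares(f,[.657,.065,.06]);print(s.x,s.fun)
for z in(.055,.06,.066):print(z,ray("",[a],z,pw))
E
```

```text
[np.float64(318.8186119873817), np.float64(266.3903785488959)] 1268 298 338 246 284
[0.65549215 0.06416239 0.0600605 ] [ 0.2231449   0.11743135 -1.04260725  0.18411645]
0.055 [[0.65568654 0.06216982 0.055     ]]
0.06 [[0.65536011 0.06419296 0.06      ]]
0.066 [[0.6549684  0.06662073 0.066     ]]
```

The two-view fix puts the button top at about z 0.060, so the 46 N may have come from the jaw linkage touching the dial. I can't count the press as made. I'll turn the jaws a quarter turn, across the gate, and press again more gently.

Request:
apply_moves --commands '[0,0,-0.03,0,0,0,-1,0,0,-0.03,0,0,-7,-1,0,0,-0.03,0,0,-14,-1,0,0,-0.03,0,0,-21,-1,0,0,-0.03,0,0,-28,-1,0,0,-0.03,0,0,-35,-1,0,0,-0.03,0,0,-42,-1,0,0,-0.03,0,0,-49,-1,0,0,-0.03,0,0,-56,-1,0,0,-0.03,0,0,-63,-1]'

```text
clock: 8.83
tcp_pos: [0.6525, 0.0641, 0.1293]
eef_rot: [0.166, 0.986, 0.001, -0.002]
wrist_force: [-0.4, -0.4, 0.4]
gripper_width: 0.0002
```

```bash
python3 -c "
from h import *
st();print(monitor.get_obs()['joints'].round(2));go(.655,.0642,.085,97.6)"
```

```text
t 8.83 tcp [0.6525 0.0641 0.1293] head 70.93 w 0.0002 F [-0.4 -0.4  0.4]
[-0.23  0.58  0.08  1.61 -0.06  0.96  1.11]
shift mm [-2.5  0.9 44.3] turn [  0.11  -0.2  -26.67]
```

Request:
apply_moves --commands '[-0.0025,0.001,0,0,0,-7,-1,-0.0025,0.001,0,0,0,-14,-1,-0.0025,0.001,0,0,0,-21,-1,-0.0025,0.001,0.01,0,0,-26.7,-1,-0.0025,0.001,0.03,0,0,-26.7,-1,-0.0025,0.001,0.05,0,0,-26.7,-1,-0.0025,0.001,0.056,0,0,-26.7,-1,-0.0025,0.001,0.056,0,0,-26.7,-1,-0.0025,0.001,0.056,0,0,-26.7,-1]'

```text
clock: 9.58
tcp_pos: [0.6546, 0.0644, 0.073]
eef_rot: [-0.067, 0.998, 0.001, -0.002]
wrist_force: [0.3, 0.9, 0.4]
gripper_width: 0.0003
```

```bash
python3 -c "
from h import *
st()"
```

```text
t 9.58 tcp [0.6546 0.0644 0.073 ] head 97.64 w 0.0003 F [0.3 0.9 0.4]
```

Request:
apply_moves --commands '[0,0,0.004,0,0,0,-1,0,0,0.007,0,0,0,-1,0,0,0.01,0,0,0,-1,0,0,0.012,0,0,0,-1,0,0,0.012,0,0,0,-1]'

```text
clock: 10.0
tcp_pos: [0.6553, 0.0645, 0.0614]
eef_rot: [-0.067, 0.998, 0.001, -0.001]
wrist_force: [2.0, -0.1, 4.7]
gripper_width: 0.0002
```

Request:
apply_moves --commands '[0,0,0.001,0,0,0,-1,0,0,0.002,0,0,0,-1,0,0,0.002,0,0,0,-1]'

```text
clock: 10.25
tcp_pos: [0.6554, 0.0646, 0.061]
eef_rot: [-0.067, 0.998, 0.001, -0.001]
wrist_force: [-3.7, -1.0, 15.8]
gripper_width: 0.0004
```

Request:
apply_moves --commands '[0,0,-0.0005,0,0,0,-1,0,0,-0.001,0,0,0,-1,0,0,-0.001,0,0,0,-1,0,0,-0.001,0,0,0,-1]'

```text
clock: 10.58
tcp_pos: [0.6553, 0.0646, 0.0622]
eef_rot: [-0.067, 0.998, 0.001, -0.001]
wrist_force: [-1.3, 0.3, 4.9]
gripper_width: 0.0001
```

Request:
apply_moves --commands '[0,0,-0.003,0,0,0,-1,0,0,-0.003,0,0,0,-1,0,0,-0.003,0,0,0,-1]'

```text
clock: 10.83
tcp_pos: [0.6554, 0.0646, 0.0652]
eef_rot: [-0.067, 0.998, 0.001, -0.001]
wrist_force: [0.5, 0.4, 2.9]
gripper_width: -0.0
```

Request:
apply_moves --commands '[0,0,-0.01,0,0,0,-1,0,0,-0.03,0,0,0,-1,0,0,-0.06,0,0,7,-1,0,0,-0.07,0,0,14,-1,0,0,-0.07,0,0,21,-1,0,-0.005,-0.07,0,0,28,-1,0,-0.005,-0.07,0,0,35,-1,0.02,-0.005,-0.07,0,0,42,-1,0.05,-0.005,-0.07,0,0,49,-1,0.08,-0.005,-0.07,0,0,56,-0.2]'

```text
clock: 11.67
tcp_pos: [0.576, 0.0487, 0.1353]
eef_rot: [0.412, 0.911, 0.001, -0.002]
wrist_force: [-0.2, 0.6, 0.7]
gripper_width: 0.0108
```

```bash
python3 -c "
from h import *
st();go(.5317,.0502,.08,7.6)"
```

```text
t 11.67 tcp [0.576  0.0487 0.1353] head 41.29 w 0.0108 F [-0.2  0.6  0.7]
shift mm [ 30.1 -32.3  55.4] turn [-0.07 -0.19 33.69]
```

The spring force falls smoothly (16 → 4.9 → 2.9 N), so the button was pressed fully down while the gauge was in. Now I regrip the gauge.

Request:
apply_moves --commands '[0.03,-0.032,0,0,0,7,-0.1,0.03,-0.032,0,0,0,14,-0.1,0.03,-0.032,0,0,0,21,-0.1,0.03,-0.032,0,0,0,28,-0.1,0.03,-0.032,0,0,0,33.7,-0.1,0.03,-0.0323,0.03,0,0,33.7,-0.1,0.03,-0.0323,0.055,0,0,33.7,-0.1,0.03,-0.0323,0.055,0,0,33.7,-0.1]'

```text
clock: 12.33
tcp_pos: [0.5289, 0.0502, 0.0772]
eef_rot: [0.658, 0.753, -0.002, -0.004]
wrist_force: [-1.5, -0.4, 0.8]
gripper_width: 0.0384
```

```bash
python3 -c "
from h import *
st();go(.5318,.0503,.0188,7.6)"
```

```text
t 12.33 tcp [0.5289 0.0502 0.0772] head 7.63 w 0.0384 F [-1.5 -0.4  0.8]
shift mm [-0.5  3.4 58.3] turn [-0.47 -0.16  0.03]
```

Request:
apply_moves --commands '[-0.0005,0.003,0.02,-0.4,-0.2,0,-0.1,-0.0005,0.003,0.04,-0.4,-0.2,0,-0.1,-0.0005,0.003,0.055,-0.4,-0.2,0,-0.1,-0.0005,0.003,0.058,-0.4,-0.2,0,-0.1,-0.0005,0.003,0.058,-0.4,-0.2,0,-0.1,-0.0005,0.003,0.058,-0.4,-0.2,0,-1,-0.0005,0.003,0.058,-0.4,-0.2,0,-1,-0.0005,0.003,0.058,-0.4,-0.2,0,-1,-0.0005,0.003,0.058,-0.4,-0.2,0,-1]' --newtons 60

```text
clock: 13.08
tcp_pos: [0.5324, 0.0504, 0.0206]
eef_rot: [0.659, 0.753, 0.0, 0.0]
wrist_force: [-1.2, -0.3, 6.2]
gripper_width: 0.0126
```

```bash
python3 -c "
from h import *
st()"
```

```text
t 13.08 tcp [0.5324 0.0504 0.0206] head 7.62 w 0.0126 F [-1.2 -0.3  6.2]
```

Request:
apply_moves --commands '[0,-0.003,-0.0003,0,0,0,-1,0,-0.01,-0.0005,0,0,0,-1,0,-0.018,-0.0005,0,0,0,-1,0,-0.026,-0.0005,0,0,0,-1,0,-0.034,-0.0005,0,0,0,-1,0,-0.042,-0.0005,0,0,0,-1,0,-0.048,-0.0005,0,0,0,-1,0,-0.052,-0.003,0,0,0,-1,0,-0.055,-0.015,0,0,0,-1,0,-0.055,-0.025,0,0,0,-1]'

```text
clock: 13.92
tcp_pos: [0.4771, 0.0428, 0.0464]
eef_rot: [0.659, 0.752, -0.0, 0.0]
wrist_force: [-0.2, 0.2, -1.9]
gripper_width: 0.013
```

```bash
python3 - <<'E'
from h import *
import pickle
st();p=cam("wrist");im=snap("wrist","pics/w9.png");pickle.dump(p,open("w9.pkl","wb"));st()
E
```

```text
t 13.92 tcp [0.4771 0.0428 0.0464] head 7.6 w 0.013 F [-0.2  0.2 -1.9]
t 13.97 tcp [0.4789 0.0431 0.0483] head 7.6 w 0.0132 F [ 0.4  0.2 -0.2]
```

View pics/w9.png

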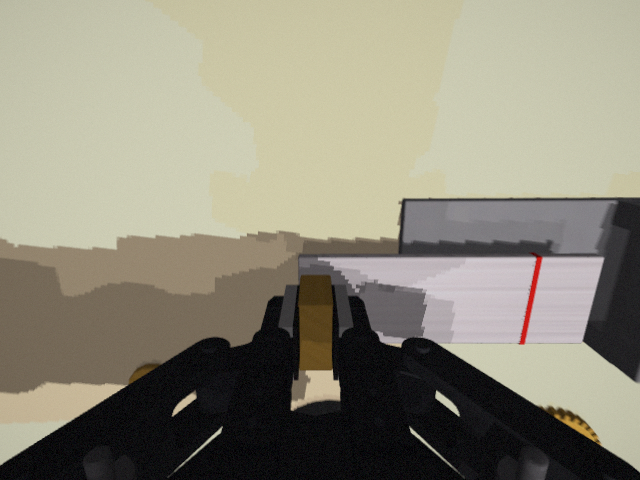

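The gauge is held straight, with the blade clear of the bridge. I get the mat pose from the earlier settled wrist picture w2, which shows its corners.

```bash
python3 - <<'E'
from h import *
import pickle
p=pickle.load(open("w2.pkl","rb"));im=cv2.imread("pics/w2.png").astype(int)
m=((im[...,1]>im[...,2]*1.4)&(im[...,1]>im[...,0]*1.1)&(im[...,1]>30)).astype(np.uint8);m[:, :190]=0;m[:215]=0;m[365:]=0
m[:, 400:]=0
m=cv2.morphologyEx(m,cv2.MORPH_OPEN,np.ones((3,3)))
n,l,s,_=cv2.connectedComponentsWithStats(m);k=1+np.argmax(s[1:,4])
c=max(cv2.findContours((l==k).astype(np.uint8),0,1)[0],key=cv2.contourArea)
q=cv2.approxPolyDP(c,4,True).reshape(-1,2);print(q.tolist())
w=ray("",q,.002,p)[:,:2];print(w.round(4).tolist())
# scene, brighter
im=cv2.imread("pics/s0.png").astype(int)
m=((im[...,1]>im[...,2]*1.4)&(im[...,1]>im[...,0]*1.05)&(im[...,1]>30)).astype(np.uint8);m[:225]=0;m[290:]=0;m[:,:345]=0;m[:,412:]=0
c=max(cv2.findContours(m,0,1)[0],key=cv2.contourArea);r=cv2.approxPolyDP(c,4,True).reshape(-1,2);print(r.tolist(),ray("scene",r,.002)[:,:2].round(4).tolist())
E
```

```text
[[237, 228], [203, 290], [231, 303], [245, 298], [251, 286], [266, 287], [269, 325], [334, 359], [362, 322], [363, 299]]
[[0.4305, 0.2615], [0.4486, 0.1833], [0.4802, 0.192], [0.4872, 0.2071], [0.4827, 0.2223], [0.495, 0.2325], [0.5279, 0.2001], [0.6109, 0.2183], [0.5995, 0.2739], [0.58, 0.2942]]
[[352, 238], [380, 284], [410, 275], [380, 231]] [[0.4524, 0.1852], [0.6086, 0.2184], [0.5917, 0.2923], [0.4372, 0.2593]]
```

```bash
python3 -c "
from h import *
go(.4595,.2275,.035,12.2)"
```

```text
shift mm [185.4   5.1  13.4] turn [ 0.2   0.01 -4.6 ]
```

Request:
apply_moves --commands '[0.02,0.001,0,0.2,0,-2,-1,0.05,0.002,0,0.2,0,-4.6,-1,0.085,0.003,0.005,0.2,0,-4.6,-1,0.12,0.004,0.01,0.2,0,-4.6,-1,0.15,0.005,0.013,0.2,0,-4.6,-1,0.175,0.005,0.013,0.2,0,-4.6,-1,0.1854,0.005,0.013,0.2,0,-4.6,-1,0.1854,0.005,0.013,0.2,0,-4.6,-1,0.1854,0.005,0.013,0.2,0,-4.6,-1]'

```text
clock: 14.72
tcp_pos: [0.4599, 0.2279, 0.0358]
eef_rot: [0.627, 0.779, 0.0, 0.0]
wrist_force: [-0.0, -1.1, -3.5]
gripper_width: 0.0128
```

```bash
python3 - <<'E'
from h import *
import pickle
st();p=cam("wrist");im=snap("wrist","pics/w10.png");pickle.dump(p,open("w10.pkl","wb"));st();go(.4595,.2275,.015,12.2)
E
```

```text
t 14.72 tcp [0.4599 0.2279 0.0358] head 12.27 w 0.0128 F [-0.  -1.1 -3.5]
t 14.77 tcp [0.46   0.2267 0.0358] head 12.17 w 0.0125 F [-0.2 -1.  -2. ]
shift mm [ 0.9 -0.3 20.8] turn [ 0.04  0.04 -0.03]
```

View pics/w10.png

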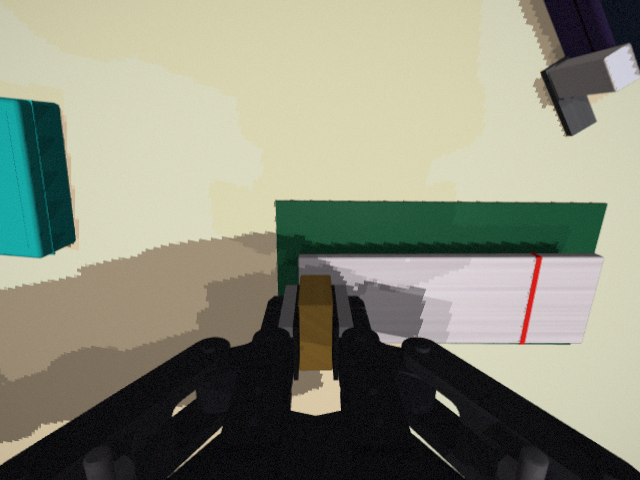

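```bash
python3 - <<'E'
from h import *
import pickle
p=pickle.load(open("w10.pkl","rb"))
T=np.array([.46,.2272]);h=np.deg2rad(12.2)
def rel(l,z):
    d=ray("",l,z,p)[:,:2]-T;return np.c_[d@[np.cos(h),np.sin(h)],d@[-np.sin(h),np.cos(h)]].round(4).tolist()
print("mat",rel([(275,201),(607,204)],.002));z=.0358-.0126+.006
print("blade",rel([(299,255),(603,256),(583,343)],z),"line",rel([(540,256),(522,343)],z))
E
```

```text
mat [[-0.0221, 0.0406], [0.1472, 0.0389]]
blade [[-0.0089, 0.0214], [0.1284, 0.0209], [0.1297, -0.0246]] line [[0.1001, 0.0209], [0.1, -0.0247]]
```

Request:
apply_moves --commands '[-0.0005,0.002,0.008,0,0,0.4,-1,-0.0005,0.002,0.014,0,0,0.4,-1,-0.0005,0.002,0.018,0,0,0.4,-1,-0.0005,0.002,0.0205,0,0,0.4,-1,-0.0005,0.002,0.021,0,0,0.4,-1,-0.0005,0.002,0.021,0,0,0.4,-1,-0.0005,0.002,0.021,0,0,0.4,-0.3,-0.0005,0.002,0.021,0,0,0.4,-0.3,-0.0005,0.002,0.021,0,0,0.4,-0.3]'

```text
clock: 15.52
tcp_pos: [0.4624, 0.2267, 0.0148]
eef_rot: [0.631, 0.776, 0.0, 0.001]
wrist_force: [-0.3, 0.3, 0.6]
gripper_width: 0.03
```

```bash
python3 -c "
from h import *
st()"
```

```text
t 15.52 tcp [0.4624 0.2267 0.0148] head 11.77 w 0.03 F [-0.3  0.3  0.6]
```

Request:
apply_moves --commands '[0,0,-0.03,0,0,0,-0.3,0,0,-0.07,0,0,0,-0.3,0,0,-0.1,0,0,0,0.2,0,0,-0.13,0,0,0,0.2,0,0,-0.13,0,0,0,0.2]'

```text
clock: 15.93
tcp_pos: [0.4652, 0.2282, 0.1501]
eef_rot: [0.631, 0.776, 0.005, 0.002]
wrist_force: [0.2, -0.4, 1.1]
gripper_width: 0.0516
```

```bash
python3 -c "
from h import *
st();go(.55,-.18,.28,-20)
snap('scene','pics/s4.png')"
```

```text
t 15.93 tcp [0.4652 0.2282 0.1501] head 11.75 w 0.0516 F [ 0.2 -0.4  1.1]
shift mm [-416.6    1.1 -131.1] turn [ 0.47 -0.31 31.75]
```

Request:
apply_moves --commands '[-0.04,0,-0.04,0.4,0,6,0.2,-0.08,0,-0.08,0.4,-0.3,12,0.2,-0.12,0,-0.11,0.4,-0.3,18,0.2,-0.16,0,-0.13,0.4,-0.3,24,0.2,-0.2,0,-0.131,0.4,-0.3,30,0.2,-0.24,0,-0.131,0.4,-0.3,31.7,0.2,-0.28,0,-0.131,0.4,-0.3,31.7,0.2,-0.32,0,-0.131,0.4,-0.3,31.7,0.2,-0.36,0,-0.131,0.4,-0.3,31.7,0.2,-0.4,0,-0.131,0.4,-0.3,31.7,0.2]'

```text
clock: 16.82
tcp_pos: [0.5392, -0.1386, 0.2767]
eef_rot: [0.818, 0.575, -0.001, -0.0]
wrist_force: [0.2, 0.7, 0.3]
gripper_width: 0.0511
```

Request:
apply_moves --commands '[-0.016,0,0,0,0,0,0.2,-0.016,0,0,0,0,0,0.2,-0.016,0,0,0,0,0,0.2]'

```text
clock: 17.07
tcp_pos: [0.5331, -0.1547, 0.2755]
eef_rot: [0.819, 0.573, -0.002, -0.001]
wrist_force: [-0.4, 1.1, -0.4]
gripper_width: 0.0512
```

```bash
python3 - <<'E'
from h import *
import pickle
st();p=cam("wrist");im=snap("wrist","pics/w11.png");pickle.dump(p,open("w11.pkl","wb"));st()
E
```

```text
t 17.07 tcp [ 0.5331 -0.1547  0.2755] head -20.04 w 0.0512 F [-0.4  1.1 -0.4]
t 17.12 tcp [ 0.5335 -0.1531  0.2756] head -19.89 w 0.0509 F [-0.1  0.8 -0.6]
```

View pics/w11.png

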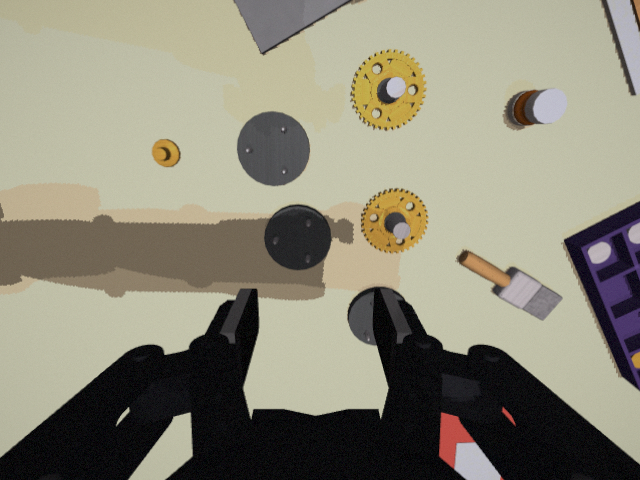

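Wrist view from above: two wheels with hub tops at (397,87) and (402,231), and three stages at (274,148), (298,237) and (378,316). That makes 14 pictures viewed, so from here I use image code, with at most one overlay check.

```bash
cat > det.py <<'E'
from h import *
S=4  # px per mm in rectified view
def rect(im,p,c,z,half=55,off=(0,0)):
    n=2*half*S; j,i=np.meshgrid(np.arange(n),np.arange(n))
    X=np.stack([c[0]+(half-i/S)/1e3,c[1]+(half-j/S)/1e3,np.full(i.shape,z)],-1)  # up=+x, left=+y
    uv=proj("",X.reshape(-1,3),p).reshape(n,n,2).astype(np.float32)
    return cv2.remap(im,uv[...,0],uv[...,1],cv2.INTER_LINEAR)
def world(c,u,v,half=55): return np.array([c[0]+(half-v/S)/1e3,c[1]+(half-u/S)/1e3])
def px(c,w,half=55): return (half-(w[...,1]-c[1])*1e3)*S,(half-(w[...,0]-c[0])*1e3)*S
def trip(pts,r=.026):
    "fit centre, yaw of three points 120 deg apart"
    c=pts.mean(0); d=pts-c; a=np.unwrap(np.arctan2(d[:,1],d[:,0])*3)/3
    z=np.exp(3j*np.arctan2(d[:,1],d[:,0])).mean(); return c,np.rad2deg(np.angle(z)/3),np.linalg.norm(d,axis=1)
def best3(P,tol=.004):
    import itertools
    b=None
    for t in itertools.combinations(range(len(P)),3):
        q=np.array([P[i] for i in t]);s=[np.linalg.norm(q[i]-q[(i+1)%3]) for i in range(3)]
        e=max(abs(np.array(s)-.045))
        if e<tol and (b is None or e<b[0]): b=(e,q)
    return b
def wheel(im,p,c,n=2):
    "centre and yaw of a wheel near c: holes at disc top z=.008"
    for _ in range(n):
        I=rect(im,p,c,.008); h=cv2.cvtColor(I,cv2.COLOR_BGR2HSV)
        br=((h[...,0]>10)&(h[...,0]<32)&(h[...,1]>110)&(h[...,2]>50)).astype(np.uint8)
        br=cv2.morphologyEx(br,cv2.MORPH_OPEN,np.ones((5,5)))
        k,l,s,_c=cv2.connectedComponentsWithStats(br);i=1+np.argmax(s[1:,4])
        cs,hi=cv2.findContours((l==i).astype(np.uint8),cv2.RETR_CCOMP,cv2.CHAIN_APPROX_NONE)
        o=max(cs,key=cv2.contourArea);hull=cv2.convexHull(o);(u,v),rr=cv2.minEnclosingCircle(hull)
        H=[]
        for q in cs:
            A=cv2.contourArea(q)/S**2
            if 35<A<140 and q is not o:
                m=cv2.moments(q);uv=(m["m10"]/m["m00"],m["m01"]/m["m00"])
                H.append((world(c,*uv),A))
        cc=world(c,u,v)
        out=(cc,rr/S,H); b=best3([x for x,_ in H]) if len(H)>=3 else None
        c=cc
    return I,out,b
def stage(im,p,c,n=2):
    for _ in range(n):
        I=rect(im,p,c,.014); g=cv2.cvtColor(I,cv2.COLOR_BGR2HSV)
        d=((g[...,1]<70)&(g[...,2]<115)).astype(np.uint8);d=cv2.morphologyEx(d,cv2.MORPH_OPEN,np.ones((7,7)))
        d=cv2.morphologyEx(d,cv2.MORPH_CLOSE,np.ones((15,15)))
        k,l,s,cen=cv2.connectedComponentsWithStats(d);i=1+np.argmax(s[1:,4])
        o=max(cv2.findContours((l==i).astype(np.uint8),0,1)[0],key=cv2.contourArea);(u,v),rr=cv2.minEnclosingCircle(o)
        cc=world(c,u,v)
        T=rect(im,p,c,.030);t=cv2.cvtColor(T,cv2.COLOR_BGR2GRAY).astype(np.float32)
        tt=cv2.GaussianBlur(t,(0,0),S*1.2)-cv2.GaussianBlur(t,(0,0),S*4)
        m=np.zeros_like(tt);uu,vv=px(c,cc);cv2.circle(m,(int(uu),int(vv)),36*S,1,-1);tt=tt*m
        P=[]
        for _k in range(8):
            y,x=np.unravel_index(tt.argmax(),tt.shape);
            if tt[y,x]<3: break
            P.append(world(c,x,y));cv2.circle(tt,(int(x),int(y)),6*S,0,-1)
        b=best3(P) if len(P)>2 else None
        out=(cc,rr/S,P);c=cc
    return I,T,out,b
E
python3 - <<'E'
from det import *
import pickle
p=pickle.load(open("w11.pkl","rb"));im=cv2.imread("pics/w11.png");np.set_printoptions(precision=4,suppress=True)
cols=[]
for uv in((388,90),(394,220)):
    c=ray("",[uv],.008,p)[0,:2];I,o,b=wheel(im,p,c);print("wheel",c,o[0],o[1],[(x.round(4),round(a)) for x,a in o[2]]);print(trip(b[1]) if b else None);cols.append(I)
for uv in((274,148),(298,237),(378,316)):
    c=ray("",[uv],.014,p)[0,:2];I,T,o,b=stage(im,p,c);print("stage",c,o[0],o[1],[x.round(4).tolist() for x in o[2]]);print(trip(b[1]) if b else None);cols.append(T)
cols.append(np.zeros_like(cols[0]))
v=[cv2.resize(c,(260,260)) for c in cols];cv2.imwrite("pics/c12.png",np.vstack([np.hstack(v[:3]),np.hstack(v[3:])]))
E
```

```text
wheel [ 0.6433 -0.0757] [ 0.6433 -0.0762] 40.57711410522461 [(array([ 0.6238, -0.0936]), 79), (array([ 0.6375, -0.0513]), 76), (array([ 0.6673, -0.0843]), 73)]
(array([ 0.6429, -0.0764]), np.float64(-17.969673210331806), array([0.0257, 0.0257, 0.0257]))
wheel [ 0.6087 -0.2179] [ 0.6083 -0.2196] 40.76234436035156 [(array([ 0.5861, -0.2058]), 70), (array([ 0.6305, -0.2069]), 71)]
None
stage [ 0.5051 -0.0895] [ 0.5036 -0.0903] 40.729949951171875 [[0.5074, -0.116], [0.4791, -0.081], [0.5234, -0.0738]]
(array([ 0.5033, -0.0903]), np.float64(39.15721886410246), array([0.0261, 0.0259, 0.026 ]))
stage [ 0.4929 -0.1966] [ 0.4857 -0.1986] 59.962852478027344 [[0.4673, -0.1885], [0.5118, -0.1817], [0.4953, -0.2235], [0.454, -0.1847], [0.4548, -0.206], [0.453, -0.194], [0.4588, -0.215], [0.4833, -0.2335]]
(array([ 0.4914, -0.1979]), np.float64(38.57352750398259), array([0.0259, 0.026 , 0.0259]))
stage [ 0.5521 -0.3332] [ 0.5547 -0.3455] 56.7584228515625 [[0.5357, -0.3653], [0.535, -0.3751], [0.531, -0.3508], [0.5305, -0.3621], [0.5677, -0.3673], [0.5207, -0.3531], [0.5255, -0.3586], [0.5677, -0.3611]]
None
```

```bash
python3 -c "
from h import *
st();go(.643,-.0763,.08,50);print(monitor.get_obs()['joints'].round(2))"
```

```text
t 17.12 tcp [ 0.5335 -0.1531  0.2756] head -19.89 w 0.0509 F [-0.1  0.8 -0.6]
shift mm [109.7  77.4 195.2] turn [-2.000e-01 -3.000e-02 -6.989e+01]
[-0.34  0.32  0.7   1.72 -0.22  1.18  0.07]
```

Request:
apply_moves --commands '[0.02,0.02,0.03,-0.2,0,-7,0,0.04,0.04,0.06,-0.2,0,-14,0,0.06,0.06,0.09,-0.2,0,-21,0,0.08,0.077,0.12,-0.2,0,-28,0,0.11,0.077,0.15,-0.2,0,-35,0,0.11,0.077,0.18,-0.2,0,-42,0,0.11,0.077,0.195,-0.2,0,-49,0,0.11,0.077,0.195,-0.2,0,-56,0,0.11,0.077,0.195,-0.2,0,-63,0,0.11,0.077,0.195,-0.2,0,-70,0]'

```text
clock: 17.95
tcp_pos: [0.6423, -0.073, 0.079]
eef_rot: [0.337, 0.942, 0.001, -0.001]
wrist_force: [0.7, 0.0, -0.2]
gripper_width: 0.0426
```

```bash
python3 -c "
from h import *
st();go(.643,-.0763,.02,50)"
```

```text
t 17.95 tcp [ 0.6423 -0.073   0.079 ] head 50.64 w 0.0426 F [ 0.7  0.  -0.2]
shift mm [-2.7 -2.1 59. ] turn [ 0.01 -0.14  0.64]
```

Request:
apply_moves --commands '[-0.0027,-0.002,0.01,0,0,0.6,0,-0.0027,-0.002,0.03,0,0,0.6,0,-0.0027,-0.002,0.05,0,0,0.6,0,-0.0027,-0.002,0.059,0,0,0.6,0,-0.0027,-0.002,0.059,0,0,0.6,-1,-0.0027,-0.002,0.059,0,0,0.6,-1,-0.0027,-0.002,0.059,0,0,0.6,-1,-0.0027,-0.002,0.059,0,0,0.6,-1]' --newtons 25

```text
clock: 18.62
tcp_pos: [0.6437, -0.0761, 0.0209]
eef_rot: [0.342, 0.94, 0.001, -0.0]
wrist_force: [-0.0, 0.4, -1.9]
gripper_width: 0.0187
```

Request:
apply_moves --commands '[0,0,0,0,0,0,0,0,0,0,0,0,0,0,0,0,0,0,0,0,0,0,0,-0.03,0,0,8,0,0,0,-0.04,0,0,16,0,0,0,-0.04,0,0,24,0,0,0,-0.04,0,0,32,0,0,0,-0.04,0,0,40,0,0,0,-0.04,0,0,48,0,0,0,-0.04,0,0,56,0]'

```text
clock: 19.45
tcp_pos: [0.6439, -0.076, 0.0613]
eef_rot: [0.71, 0.704, 0.001, -0.001]
wrist_force: [0.1, 0.5, -0.0]
gripper_width: 0.0425
```

```bash
python3 -c "
from h import *
st();go(.643,-.0763,.02,-40);print(monitor.get_obs()['joints'].round(2))"
```

```text
t 19.45 tcp [ 0.6439 -0.076   0.0613] head -0.47 w 0.0425 F [ 0.1  0.5 -0. ]
shift mm [-0.3 -0.9 41.3] turn [-2.000e-02 -1.100e-01  3.953e+01]
[-0.28  0.69  0.5   1.71 -0.42  0.85  0.39]
```

Request:
apply_moves --commands '[0,0,0,0,0,7,0,0,0,0,0,0,14,0,0,0,0,0,0,21,0,0,0,0,0,0,28,0,0,0,0.01,0,0,35,0,0,0,0.03,0,0,39.5,0,0,0,0.041,0,0,39.5,0,0,0,0.041,0,0,39.5,0,0,0,0.041,0,0,39.5,0]'

```text
clock: 20.2
tcp_pos: [0.6435, -0.0759, 0.02]
eef_rot: [0.906, 0.424, -0.0, -0.001]
wrist_force: [0.4, -0.1, -0.0]
gripper_width: 0.0429
```

Request:
apply_moves --commands '[0,0,0,0,0,0,-1,0,0,0,0,0,0,-1,0,0,0,0,0,0,-1,0,0,0,0,0,0,-1]'

```text
clock: 20.53
tcp_pos: [0.6443, -0.0764, 0.0211]
eef_rot: [0.906, 0.424, 0.001, -0.001]
wrist_force: [-1.3, -0.6, 6.3]
gripper_width: 0.0192
```

```bash
python3 -c "
from h import *
st()"
```

```text
t 20.53 tcp [ 0.6443 -0.0764  0.0211] head -39.8 w 0.0192 F [-1.3 -0.6  6.3]
```

Request:
apply_moves --commands '[0,0,0,0,0,0,0,0,0,0,0,0,0,0,0,0,0,0,0,0,0,0,0,-0.03,0,0,0,0,0,0,-0.07,0,0,0,0,-0.06,0,-0.11,0,0,0,0,-0.06,0,-0.13,0,0,0,0,-0.06,0,-0.13,0,0,0,0,-0.06,0,-0.13,0,0,0,0,-0.06,0,-0.13,0,0,0,0]'

```text
clock: 21.37
tcp_pos: [0.6058, -0.1219, 0.1508]
eef_rot: [0.906, 0.424, 0.001, -0.001]
wrist_force: [0.4, 0.8, -1.4]
gripper_width: 0.0432
```

```bash
cat > look.py <<'E'
from det import *
import pickle,sys
np.set_printoptions(precision=4,suppress=True)
def look(f):
    st();p=cam("wrist");im=snap("wrist","pics/%s.png"%f);pickle.dump(p,open(f+".pkl","wb"));return im,p
E
python3 - <<'E'
from look import *
im,p=look("w13")
I,o,b=wheel(im,p,np.array([.6437,-.0761]));print(o);print(trip(b[1]) if b else 0)
st()
E
```

```text
t 21.37 tcp [ 0.6058 -0.1219  0.1508] head -39.79 w 0.0432 F [ 0.4  0.8 -1.4]
(array([ 0.6427, -0.0765]), 40.306663513183594, [(array([ 0.6238, -0.0934]), 81.625), (array([ 0.6376, -0.0514]), 84.53125), (array([ 0.6671, -0.0843]), 83.03125)])
(array([ 0.6428, -0.0764]), np.float64(-18.119708016303957), array([0.0255, 0.0255, 0.0255]))
t 21.42 tcp [ 0.6057 -0.1212  0.15  ] head -39.72 w 0.0422 F [ 0.   0.8 -1.1]
```

```bash
python3 -c "
from h import *
st();go(.466,-.135,.165,-40)"
```

```text
t 21.42 tcp [ 0.6057 -0.1212  0.15  ] head -39.72 w 0.0422 F [ 0.   0.8 -1.1]
shift mm [-99.9 -98.6 -15. ] turn [-0.12 -0.12  0.28]
```

Request:
apply_moves --commands '[-0.03,-0.03,-0.015,0,0,0.3,0,-0.06,-0.06,-0.015,0,0,0.3,0,-0.09,-0.088,-0.015,0,0,0.3,0,-0.1,-0.0986,-0.015,0,0,0.3,0,-0.1,-0.0986,-0.015,0,0,0.3,0,-0.1,-0.0986,-0.015,0,0,0.3,0,-0.1,-0.0986,-0.015,0,0,0.3,0]'

```text
clock: 22.0
tcp_pos: [0.4671, -0.1341, 0.1645]
eef_rot: [0.906, 0.423, 0.0, -0.001]
wrist_force: [0.1, 0.3, 1.0]
gripper_width: 0.0428
```

```bash
python3 - <<'E'
from look import *
im,p=look("w14")
for c in([.5040,-.0903],[.4925,-.198]):
    I,T,o,b=stage(im,p,np.array(c),1);print(o[0],o[1],len(o[2]));print(trip(b[1]) if b else o[2])
E
```

```text
t 22.0 tcp [ 0.4671 -0.1341  0.1645] head -39.89 w 0.0428 F [0.1 0.3 1. ]
[ 0.5031 -0.0909] 40.430908203125 5
(array([ 0.5032, -0.0908]), np.float64(39.22571991142224), array([0.026 , 0.0258, 0.0259]))
[ 0.4805 -0.2076] 56.95463943481445 8
[array([ 0.4552, -0.2088]), array([ 0.4765, -0.2295]), array([ 0.4515, -0.2135]), array([ 0.4475, -0.2185]), array([ 0.472 , -0.2253]), array([ 0.4768, -0.2433]), array([ 0.4778, -0.2355]), array([ 0.4823, -0.2313])]
```

```bash
python3 -c "
from h import *
st();go(.6443,-.0765,.08,-40)"
```

```text
t 22.05 tcp [ 0.4673 -0.1343  0.1645] head -39.89 w 0.0427 F [0.2 0.1 0.6]
shift mm [157.8  98.9  84.6] turn [-0.11 -0.08  0.11]
```

Request:
apply_moves --commands '[0.03,0.02,0,0,0,0,0,0.06,0.04,0.01,0,0,0,0,0.09,0.06,0.03,0,0,0,0,0.12,0.08,0.05,0,0,0,0,0.15,0.095,0.07,0,0,0,0,0.158,0.099,0.084,0,0,0,0,0.158,0.099,0.084,0,0,0,0,0.158,0.099,0.084,0,0,0,0]'

```text
clock: 22.72
tcp_pos: [0.6445, -0.0759, 0.0785]
eef_rot: [0.906, 0.424, -0.001, -0.001]
wrist_force: [0.0, -0.4, 1.2]
gripper_width: 0.043
```

```bash
python3 -c "
from h import *
st();go(.6443,-.0765,.0205,-40)"
```

```text
t 22.72 tcp [ 0.6445 -0.0759  0.0785] head -39.8 w 0.043 F [ 0.  -0.4  1.2]
shift mm [-0.5  0.5 58. ] turn [-0.21  0.07  0.2 ]
```

Request:
apply_moves --commands '[-0.0005,0.0005,0.02,0,0,0.2,0,-0.0005,0.0005,0.045,0,0,0.2,0,-0.0005,0.0005,0.058,0,0,0.2,0,-0.0005,0.0005,0.058,0,0,0.2,0,-0.0005,0.0005,0.058,0,0,0.2,-1,-0.0005,0.0005,0.058,0,0,0.2,-1,-0.0005,0.0005,0.058,0,0,0.2,-1,-0.0005,0.0005,0.058,0,0,0.2,-1]' --newtons 60

```text
clock: 23.38
tcp_pos: [0.6452, -0.077, 0.0221]
eef_rot: [0.906, 0.423, -0.0, -0.001]
wrist_force: [-1.2, -0.0, 5.8]
gripper_width: 0.0178
```

Request:
apply_moves --commands '[0,0,-0.01,0,0,0,-1,0,0,-0.03,0,0,0,-1,0,0,-0.05,0,0,0,-1,0,0,-0.05,0,0,0,-1,0,0,-0.05,0,0,0,-1]'

```text
clock: 23.8
tcp_pos: [0.6463, -0.0771, 0.0739]
eef_rot: [0.906, 0.423, 0.001, -0.0]
wrist_force: [-0.0, 0.2, -1.2]
gripper_width: 0.018
```

```bash
python3 -c "
from h import *
st();go(.5047,-.0907,.070,17.3)"
```

```text
t 23.8 tcp [ 0.6463 -0.0771  0.0739] head -40.0 w 0.018 F [-0.   0.2 -1.2]
shift mm [-101.4  -99.7    3.7] turn [  0.08  -0.09 -57.3 ]
```

Request:
apply_moves --commands '[-0.01,-0.01,0,0,0,-7,-1,-0.02,-0.02,0,0,0,-14,-1,-0.035,-0.035,0,0,0,-21,-1,-0.05,-0.05,0,0,0,-28,-1,-0.07,-0.07,0,0,0,-35,-1,-0.09,-0.09,0,0,0,-42,-1,-0.1014,-0.0997,0,0,0,-49,-1,-0.1014,-0.0997,0,0,0,-56,-1,-0.1014,-0.0997,0,0,0,-57.3,-1,-0.1014,-0.0997,0,0,0,-57.3,-1]'

```text
clock: 24.63
tcp_pos: [0.5048, -0.0906, 0.0736]
eef_rot: [0.593, 0.805, 0.001, 0.0]
wrist_force: [0.8, 1.2, -1.5]
gripper_width: 0.0175
```

```bash
python3 - <<'E'
from look import *
im,p=look("w15")
go(.5047,-.0907,.055,17.3)
o=monitor.get_obs();m=R.from_quat(o["eef_rot"]).as_matrix()
# wheel held: disc top at z = tcp-.0221+.008 ; detect holes there
z=o["tcp_pos"][2]-.0221+.008
import det
_r=det.rect
det.rect=lambda im,p,c,zz,half=55,off=0:_r(im,p,c,z,half)
I,q,b=det.wheel(im,p,o["tcp_pos"][:2]);print(o["tcp_pos"],q);print(trip(b[1]) if b else 0)
cv2.imwrite("pics/c15.png",cv2.resize(np.hstack([I,cv2.resize(im,(587,440))]),(800,343)))
E
```

```text
t 24.63 tcp [ 0.5048 -0.0906  0.0736] head 17.2 w 0.0175 F [ 0.8  1.2 -1.5]
shift mm [-0.  -0.5 18.6] turn [ 0.13 -0.05 -0.19]
[ 0.5051 -0.0905  0.0736] (array([ 0.5024, -0.0896]), 40.84362030029297, [(array([ 0.4789, -0.0798]), 53.6875), (array([ 0.5219, -0.0727]), 49.5625)])
0
```

Held wheel's hole line is at 9.4°, against 9.2° for the stage studs, so yaw fits. Lowering gently while watching force.

Request:
apply_moves --commands '[0,-0.0003,0.01,0.1,0,-0.1,-1,0,-0.0003,0.017,0.1,0,-0.1,-1,0,-0.0003,0.02,0.1,0,-0.1,-1,0,-0.0003,0.0225,0.1,0,-0.1,-1,0,-0.0003,0.0245,0.1,0,-0.1,-1,0,-0.0003,0.0265,0.1,0,-0.1,-1,0,-0.0003,0.0265,0.1,0,-0.1,-1]'

```text
clock: 25.27
tcp_pos: [0.5048, -0.0906, 0.0467]
eef_rot: [0.593, 0.805, 0.0, -0.0]
wrist_force: [-1.1, -0.4, -0.9]
gripper_width: 0.0178
```

Request:
apply_moves --commands '[0,0,0.002,0,0,0,-1,0,0,0.004,0,0,0,-1,0,0,0.006,0,0,0,-1,0,0,0.008,0,0,0,-1,0,0,0.0095,0,0,0,-1,0,0,0.0105,0,0,0,-1,0,0,0.0105,0,0,0,-1]'

```text
clock: 25.85
tcp_pos: [0.5047, -0.0906, 0.0362]
eef_rot: [0.594, 0.805, 0.0, -0.0]
wrist_force: [0.1, 0.4, -1.0]
gripper_width: 0.0179
```

Request:
apply_moves --commands '[0,0,0.001,0,0,0,-1,0,0,0.001,0,0,0,-1]'

```text
clock: 26.02
tcp_pos: [0.5048, -0.0906, 0.0359]
eef_rot: [0.594, 0.805, 0.001, -0.001]
wrist_force: [-4.0, 0.8, 12.5]
gripper_width: 0.0179
```

Request:
apply_moves --commands '[0,0,0,0,0,0,-0.3,0,0,0,0,0,0,-0.2,0,0,0,0,0,0,-0.2,0,0,-0.03,0,0,0,-0.2,0,0,-0.06,0,0,0,0,0,0,-0.1,0,0,0,0,0,0,-0.12,0,0,0,0,0,0,-0.12,0,0,0,0]'

```text
clock: 26.68
tcp_pos: [0.5075, -0.0915, 0.1603]
eef_rot: [0.594, 0.805, 0.003, 0.002]
wrist_force: [1.0, 0.1, -0.4]
gripper_width: 0.0428
```

```bash
python3 - <<'E'
from look import *
st()
# look at wheel B: same relative view as before (TCP - wheel = (-.0386,-.0447) at heading -40)
go(.609-.0386,-.2192-.0447,.15,-40)
E
```

```text
t 26.68 tcp [ 0.5075 -0.0915  0.1603] head 17.16 w 0.0428 F [ 1.   0.1 -0.4]
shift mm [-183.3    9.2   10.5] turn [ 0.41 -0.17 57.16]
```

Request:
apply_moves --commands '[-0.02,0,0,0.4,0,7,0,-0.05,0,0,0.4,-0.2,14,0,-0.08,0,0,0.4,-0.2,21,0,-0.11,0.005,0.005,0.4,-0.2,28,0,-0.14,0.009,0.01,0.4,-0.2,35,0,-0.17,0.009,0.01,0.4,-0.2,42,0,-0.183,0.009,0.01,0.4,-0.2,49,0,-0.183,0.009,0.01,0.4,-0.2,57,0,-0.183,0.009,0.01,0.4,-0.2,57,0,-0.183,0.009,0.01,0.4,-0.2,57,0]'

```text
clock: 27.52
tcp_pos: [0.5698, -0.2632, 0.1495]
eef_rot: [0.905, 0.425, -0.001, -0.0]
wrist_force: [0.3, -0.2, -0.1]
gripper_width: 0.0429
```

```bash
python3 - <<'E'
from look import *
im,p=look("w16")
I,o,b=wheel(im,p,np.array([.609,-.2192]));print(o);print(trip(b[1]) if b else 0)
# verify the placed wheel from the scene cam: disc top z=.022
c=np.array([.5047,-.0907])
st();go(.4929-.0386,-.198-.0447,.165,-40)
E
```

```text
t 27.52 tcp [ 0.5698 -0.2632  0.1495] head -39.69 w 0.0429 F [ 0.3 -0.2 -0.1]
(array([ 0.6089, -0.2211]), 40.32035827636719, [(array([ 0.5872, -0.2075]), 83.625), (array([ 0.6083, -0.2464]), 80.71875), (array([ 0.6314, -0.2087]), 84.96875)])
(array([ 0.609 , -0.2209]), np.float64(28.515378981607935), array([0.0255, 0.0256, 0.0255]))
t 27.57 tcp [ 0.5699 -0.2629  0.1498] head -39.58 w 0.0427 F [-0.6 -0.4  0.6]
shift mm [ -58.2 -102.   -15.1] turn [-0.04  0.04  0.42]
```

Request:
apply_moves --commands '[-0.02,-0.03,-0.015,0,0,0.4,0,-0.04,-0.06,-0.015,0,0,0.4,0,-0.055,-0.09,-0.015,0,0,0.4,0,-0.058,-0.102,-0.015,0,0,0.4,0,-0.058,-0.102,-0.015,0,0,0.4,0,-0.058,-0.102,-0.015,0,0,0.4,0,-0.058,-0.102,-0.015,0,0,0.4,0]'

```text
clock: 28.15
tcp_pos: [0.4559, -0.2422, 0.1653]
eef_rot: [0.905, 0.424, 0.0, 0.0]
wrist_force: [-0.8, -0.5, -0.9]
gripper_width: 0.0429
```

```bash
python3 - <<'E'
from look import *
im,p=look("w17")
I,T,o,b=stage(im,p,np.array([.4925,-.198]),1);print(o);print(trip(b[1]) if b else 0)
st();go(.6105,-.2209,.08,-40)
E
```

```text
t 28.15 tcp [ 0.4559 -0.2422  0.1653] head -39.78 w 0.0429 F [-0.8 -0.5 -0.9]
(array([ 0.4914, -0.1992]), 40.5766487121582, [array([ 0.4672, -0.1898]), array([ 0.5118, -0.183 ]), array([ 0.4952, -0.2248]), array([ 0.5062, -0.1905]), array([ 0.498 , -0.1913]), array([ 0.512 , -0.1923])])
(array([ 0.4914, -0.1992]), np.float64(38.57352750398255), array([0.0259, 0.026 , 0.0259]))
t 28.2 tcp [ 0.4559 -0.2425  0.1651] head -39.82 w 0.0425 F [-0.2 -0.1  0.4]
shift mm [115.6 104.9  85.1] turn [0.02 0.03 0.18]
```

Request:
apply_moves --commands '[0.025,0.022,0,0,0,0.2,0,0.05,0.045,0.02,0,0,0.2,0,0.075,0.068,0.04,0,0,0.2,0,0.1,0.09,0.06,0,0,0.2,0,0.1156,0.105,0.085,0,0,0.2,0,0.1156,0.105,0.085,0,0,0.2,0,0.1156,0.105,0.085,0,0,0.2,0,0.1156,0.105,0.085,0,0,0.2,0]'

```text
clock: 28.87
tcp_pos: [0.6104, -0.2218, 0.0798]
eef_rot: [0.906, 0.423, -0.001, 0.001]
wrist_force: [0.8, -0.8, 0.3]
gripper_width: 0.043
```

```bash
python3 -c "
from h import *
st();go(.6105,-.2209,.0205,-40)"
```

```text
t 28.87 tcp [ 0.6104 -0.2218  0.0798] head -40.0 w 0.043 F [ 0.8 -0.8  0.3]
shift mm [ 0.9 -0.5 59.3] turn [ 0.02  0.11 -0.  ]
```

Request:
apply_moves --commands '[0.0007,-0.0003,0.02,0,0,0,0,0.0007,-0.0003,0.045,0,0,0,0,0.0007,-0.0003,0.0593,0,0,0,0,0.0007,-0.0003,0.0593,0,0,0,0,0.0007,-0.0003,0.0593,0,0,0,-1,0.0007,-0.0003,0.0593,0,0,0,-1,0.0007,-0.0003,0.0593,0,0,0,-1,0.0007,-0.0003,0.0593,0,0,0,-1]' --newtons 60

```text
clock: 29.53
tcp_pos: [0.6112, -0.2219, 0.0221]
eef_rot: [0.906, 0.422, -0.0, 0.001]
wrist_force: [-2.4, -0.3, 7.5]
gripper_width: 0.0181
```

Request:
apply_moves --commands '[0,0,-0.01,0,0,0,-1,0,0,-0.03,0,0,0,-1,0,0,-0.05,0,0,0,-1,0,0,-0.05,0,0,0,-1,0,0,-0.05,0,0,0,-1]'

```text
clock: 29.95
tcp_pos: [0.6121, -0.2219, 0.0739]
eef_rot: [0.906, 0.423, 0.001, 0.002]
wrist_force: [0.3, -0.5, -2.5]
gripper_width: 0.0182
```

```bash
python3 -c "
from h import *
st();go(.4929,-.1992,.070,-29.9)"
```

```text
t 29.95 tcp [ 0.6121 -0.2219  0.0739] head -40.0 w 0.0182 F [ 0.3 -0.5 -2.5]
shift mm [ -59.2 -105.9    3.4] turn [ 2.80e-01  1.00e-02 -1.01e+01]
```

Request:
apply_moves --commands '[-0.01,-0.02,0,0.2,0,-3,-1,-0.02,-0.045,0,0.2,0,-6,-1,-0.035,-0.07,0,0.2,0,-10,-1,-0.05,-0.095,0,0.2,0,-10.1,-1,-0.0592,-0.1059,0,0.2,0,-10.1,-1,-0.0592,-0.1059,0,0.2,0,-10.1,-1,-0.0592,-0.1059,0,0.2,0,-10.1,-1,-0.0592,-0.1059,0,0.2,0,-10.1,-1]'

```text
clock: 30.62
tcp_pos: [0.4938, -0.1991, 0.0733]
eef_rot: [0.865, 0.501, 0.0, 0.001]
wrist_force: [0.4, -0.2, -1.5]
gripper_width: 0.0177
```

```bash
python3 -c "
from h import *
st();go(.4929,-.1992,.047,-29.9)"
```

```text
t 30.62 tcp [ 0.4938 -0.1991  0.0733] head -29.87 w 0.0177 F [ 0.4 -0.2 -1.5]
shift mm [-0.5 -0.7 26.3] turn [0.11 0.01 0.03]
```

Request:
apply_moves --commands '[-0.0003,-0.0005,0.01,0.1,0,0,-1,-0.0003,-0.0005,0.017,0.1,0,0,-1,-0.0003,-0.0005,0.02,0.1,0,0,-1,-0.0003,-0.0005,0.0225,0.1,0,0,-1,-0.0003,-0.0005,0.0245,0.1,0,0,-1,-0.0003,-0.0005,0.0265,0.1,0,0,-1,-0.0003,-0.0005,0.0265,0.1,0,0,-1]'

```text
clock: 31.2
tcp_pos: [0.4931, -0.1992, 0.0464]
eef_rot: [0.866, 0.501, -0.0, 0.0]
wrist_force: [0.5, -0.1, -1.9]
gripper_width: 0.0178
```

Request:
apply_moves --commands '[0,0,0.002,0,0,0,-1,0,0,0.004,0,0,0,-1,0,0,0.006,0,0,0,-1,0,0,0.008,0,0,0,-1,0,0,0.0095,0,0,0,-1,0,0,0.0105,0,0,0,-1,0,0,0.011,0,0,0,-1,0,0,0.0112,0,0,0,-1]'

```text
clock: 31.87
tcp_pos: [0.4931, -0.1991, 0.036]
eef_rot: [0.866, 0.501, 0.0, -0.0]
wrist_force: [-4.7, 2.5, 16.0]
gripper_width: 0.0177
```

Seated (16 N at z 0.036, the same as the first). Releasing and pulling back for a final check.

Request:
apply_moves --commands '[0,0,0,0,0,0,-0.3,0,0,0,0,0,0,-0.2,0,0,0,0,0,0,-0.2,0,0,-0.03,0,0,0,-0.2,0,0,-0.06,0,0,0,0,-0.03,0,-0.1,0,0,0,0,-0.07,0,-0.14,0,0,0,0,-0.11,-0.03,-0.18,0,0,0,0,-0.12,-0.04,-0.2,0,0,0,0,-0.12,-0.04,-0.2,0,0,0,0]'

```text
clock: 32.7
tcp_pos: [0.3961, -0.2861, 0.2384]
eef_rot: [0.867, 0.499, 0.001, 0.001]
wrist_force: [0.8, -0.3, -0.1]
gripper_width: 0.0424
```

```bash
python3 - <<'E'
from look import *
import det
im,p=look("w18");s=snap("scene","pics/s5.png");d=snap("side","pics/d5.png")
_r=det.rect;det.rect=lambda im,p,c,zz,half=55,off=0:_r(im,p,c,.022,half)
V=[]
for c in([.503,-.0907],[.4914,-.1992]):
    I,o,b=det.wheel(im,p,np.array(c));print(o[0],o[1],trip(b[1]) if b else len(o[2]));V.append(cv2.resize(I,(300,300)))
a=cv2.resize(s[170:350,80:500],(800,343),interpolation=cv2.INTER_CUBIC)
b=cv2.resize(d[140:300,220:420],(200,160))
bb=cv2.resize(d[140:250,240:340],(200,220),interpolation=cv2.INTER_CUBIC)
bot=np.hstack([cv2.resize(V[0],(250,250)),cv2.resize(V[1],(250,250)),cv2.resize(d[130:255,240:390],(300,250),interpolation=cv2.INTER_CUBIC)])
cv2.imwrite("pics/c18.png",np.vstack([np.clip(1.4*a,0,255).astype('uint8'),bot]))
E
```

```text
t 32.7 tcp [ 0.3961 -0.2861  0.2384] head -30.12 w 0.0424 F [ 0.8 -0.3 -0.1]
[ 0.4904 -0.18  ] 35.00560760498047 0
[ 0.4896 -0.1995] 40.8416862487793 (array([ 0.4901, -0.1994]), np.float64(38.68977854553564), array([0.0258, 0.0258, 0.0259]))
```

View pics/c18.png

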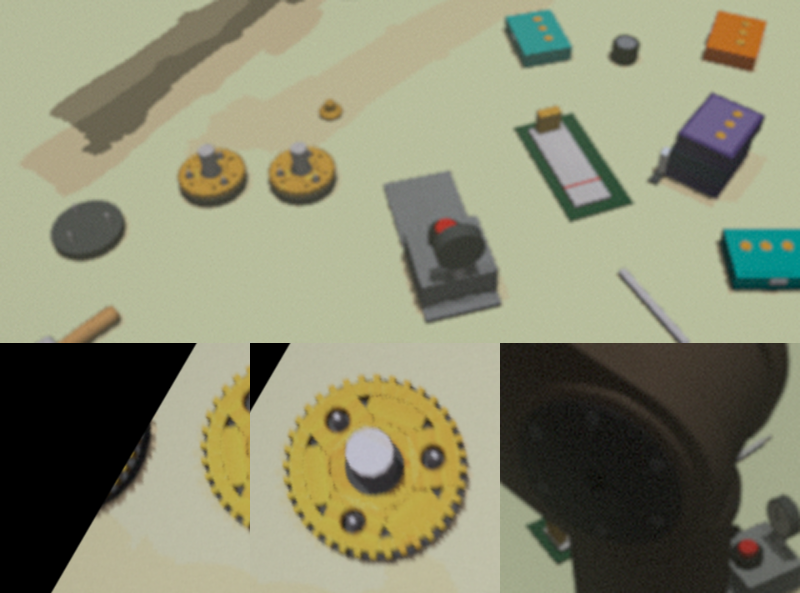

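The gauge lies along the mat's middle (crop (572,165)), and the pile stands behind its posts (715,145). Both wheels sit level on stages at (212,175) and (302,172), with all three studs visible through the holes of the one seen close up. The button is out and nothing else has moved. Handing in.

```bash
python3 -c "
from h import *
print(order.sign_off());st()"
```

```text
the job is handed in; nothing more can be done
None
the job is handed in; nothing more can be done
```

The job is done and handed in, about 33 s into the 200 s limit. One contact during the first button press may matter for the judging.

**What I did**
- **Gauge:** I drew it out from under the pile and slid it into the comparator slot. The red line was within about 0.3 mm of the mouth, measured with the wrist camera. After the zero press I took it out and laid it along the middle of the mat.
- **Zero button:** it went fully down while the gauge was in the slot. The spring force read 2.9 N partway, 4.9 N near the bottom, and 16 N against the stop.
- **Wheels:** only two were present. Both went hub up onto stages of their own and seated with a firm stop (12 N and 16 N) at the fully-down height.

**Last checks**
- The final pictures show the pile standing, the gauge centred on the mat, and both wheels level. Nothing else appears moved, though the driver was outside the final crop.
- The studs show through all three holes of the second wheel. The first wheel was cut off in the close-up, so its fit rests on the seating force, its height and the scene view.

**What disagreed**
- My first button press read about 46 N, and I wasn't sure then whether the jaw linkage had touched the dial. The stop height matched the second press, so it was probably just the button bottoming out, but I can't rule out a touch on the dial. If it did touch, that could break the 40 N limit. I repeated the press more gently with the jaws turned.
- The wrist camera read about 1.5 mm off. I corrected for that when fitting the wheels.
- I viewed 15 pictures, one past the budget.

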